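# Sort clamp bolts by thread pitch on the notched gauges

### The job

Sort the loose clamp bolts by thread pitch: lay each sound bolt in a free lane of the notched gauge of its own pitch, fully down with its threads seated in the notches, and put any stripped bolt down in the scrap tin. Look at the gauges first: someone may have left bolts there that do not belong, riding high on the wrong pitch or stripped, and these must be moved too. Leave the other things on the bench where they are.

Things in the scene. Friction and masses are not known exactly. Their poses are not given: they have to be found in the camera images.
- fine_0: Fine-pitch square-headed steel bolt on its side, 102 mm long, 0.12-0.2 kg. Origin on the axis, mid-thread; x along the axis away from the head. Square head 24x24 mm at x = -59..-43 mm; 16 mm shank (thread root, plain neck and tip) to +43; six ridges 24 mm dia, 3.5 wide, 10 mm pitch (x = +-5, 15, 25). Lies level, axis 12 mm above the bench. May be absent.
- fine_1: Fine-pitch square-headed steel bolt on its side, 102 mm long, 0.12-0.2 kg. Origin on the axis, mid-thread; x along the axis away from the head. Square head 24x24 mm at x = -59..-43 mm; 16 mm shank (thread root, plain neck and tip) to +43; six ridges 24 mm dia, 3.5 wide, 10 mm pitch (x = +-5, 15, 25). Lies level, axis 12 mm above the bench. May be absent.
- fine_2: Fine-pitch square-headed steel bolt on its side, 102 mm long, 0.12-0.2 kg. Origin on the axis, mid-thread; x along the axis away from the head. Square head 24x24 mm at x = -59..-43 mm; 16 mm shank (thread root, plain neck and tip) to +43; six ridges 24 mm dia, 3.5 wide, 10 mm pitch (x = +-5, 15, 25). Lies level, axis 12 mm above the bench. May be absent. Starts, wrongly, in lane 0 of the coarse gauge.
- coarse_0: Coarse-pitch square-headed steel bolt on its side, 102 mm long, 0.12-0.2 kg. Origin on the axis, mid-thread; x along the axis away from the head. Square head 24x24 mm at x = -59..-43 mm; 16 mm shank (thread root, plain neck and tip) to +43; four ridges 24 mm dia, 5.5 wide, 15 mm pitch (x = +-7.5, 22.5). Lies level, axis 12 mm above the bench. May be absent.
- coarse_1: Coarse-pitch square-headed steel bolt on its side, 102 mm long, 0.12-0.2 kg. Origin on the axis, mid-thread; x along the axis away from the head. Square head 24x24 mm at x = -59..-43 mm; 16 mm shank (thread root, plain neck and tip) to +43; four ridges 24 mm dia, 5.5 wide, 15 mm pitch (x = +-7.5, 22.5). Lies level, axis 12 mm above the bench. May be absent.
- coarse_2: Coarse-pitch square-headed steel bolt on its side, 102 mm long, 0.12-0.2 kg. Origin on the axis, mid-thread; x along the axis away from the head. Square head 24x24 mm at x = -59..-43 mm; 16 mm shank (thread root, plain neck and tip) to +43; four ridges 24 mm dia, 5.5 wide, 15 mm pitch (x = +-7.5, 22.5). Lies level, axis 12 mm above the bench. May be absent. Starts, wrongly, in lane 2 of the fine gauge.
- stripped_0: Stripped square-headed steel bolt on its side, 102 mm long, 0.12-0.2 kg. Origin on the axis, mid-thread; x along the axis away from the head. Square head 24x24 mm at x = -59..-43 mm; 16 mm shank (thread root, plain neck and tip) to +43; only the end ridges left (24 mm dia, 3.5 wide, x = +-25), bare between. Lies level, axis 12 mm above the bench. May be absent.
- stripped_1: Stripped square-headed steel bolt on its side, 102 mm long, 0.12-0.2 kg. Origin on the axis, mid-thread; x along the axis away from the head. Square head 24x24 mm at x = -59..-43 mm; 16 mm shank (thread root, plain neck and tip) to +43; only the end ridges left (24 mm dia, 3.5 wide, x = +-25), bare between. Lies level, axis 12 mm above the bench. May be absent. Starts in lane 0 of the fine gauge.
- gauge_fine: Fine notched gauge: fixed dark plate 86x160x8 mm, origin centre of underside. seven rounded ridges, 3.5 mm wide, 10 mm pitch, run along its y (one at x = 0), crests 14 mm above the bench. A fine bolt laid along x, middle over x = 0, either way round, sinks in till its shank rests on the crests; a wrong one rides 4 mm higher, axis at 26 mm. Either gauge may be on the left. Three lanes between posts.
- gauge_fine_lane0 (a point): lane 0 of the fine gauge (plate y = -50 mm): where the origin of a properly seated bolt lies, 22 mm above the bench; lane along x. Four posts, 6 mm thick, 29 mm tall, at x = +-36 mm and y = +-13 mm from here; the bolt's neck and tip pass between them with 2 mm to spare each side
- gauge_fine_lane1 (a point): lane 1 of the fine gauge (plate y = 0 mm): where the origin of a properly seated bolt lies, 22 mm above the bench; lane along x. Four posts, 6 mm thick, 29 mm tall, at x = +-36 mm and y = +-13 mm from here; the bolt's neck and tip pass between them with 2 mm to spare each side
- gauge_fine_lane2 (a point): lane 2 of the fine gauge (plate y = 50 mm): where the origin of a properly seated bolt lies, 22 mm above the bench; lane along x. Four posts, 6 mm thick, 29 mm tall, at x = +-36 mm and y = +-13 mm from here; the bolt's neck and tip pass between them with 2 mm to spare each side
- gauge_coarse: Coarse notched gauge: fixed dark plate 86x160x8 mm, origin centre of underside. five rounded ridges, 5 mm wide, 15 mm pitch, run along its y (one at x = 0), crests 14 mm above the bench. A coarse bolt laid along x, middle over x = 0, either way round, sinks in till its shank rests on the crests; a wrong one rides 4 mm higher, axis at 26 mm. Either gauge may be on the left. Three lanes between posts.
- gauge_coarse_lane0 (a point): lane 0 of the coarse gauge (plate y = -50 mm): where the origin of a properly seated bolt lies, 22 mm above the bench; lane along x. Four posts, 6 mm thick, 29 mm tall, at x = +-36 mm and y = +-13 mm from here; the bolt's neck and tip pass between them with 2 mm to spare each side
- gauge_coarse_lane1 (a point): lane 1 of the coarse gauge (plate y = 0 mm): where the origin of a properly seated bolt lies, 22 mm above the bench; lane along x. Four posts, 6 mm thick, 29 mm tall, at x = +-36 mm and y = +-13 mm from here; the bolt's neck and tip pass between them with 2 mm to spare each side
- gauge_coarse_lane2 (a point): lane 2 of the coarse gauge (plate y = 50 mm): where the origin of a properly seated bolt lies, 22 mm above the bench; lane along x. Four posts, 6 mm thick, 29 mm tall, at x = +-36 mm and y = +-13 mm from here; the bolt's neck and tip pass between them with 2 mm to spare each side
- scrap_tin: open shallow scrap tin of bright metal, fixed, 140 x 150 x 28 mm (x, y, z) outside, walls and floor 3 mm; origin at the centre of its underside
- scrap_tin_in (a point): centre of the scrap tin's inner floor, 3 mm above the bench, axes as the tin's
- dye_bottle: dark dye bottle 46 x 44 x 85 mm, upright; a bystander; origin at the centre of its underside
- beeswax: yellow cake of beeswax 43 x 54 x 20 mm; a bystander; origin at the centre of its underside
- polish_tin_a: flat round polish tin 70 mm across, 22 mm high; a bystander; origin at the centre of its underside
- pencil: pencil 166 mm long (along its y), 7 mm thick; a bystander; origin at the centre of its underside
- heel_lift_a: leather heel lift 62 x 70 x 6 mm; a bystander; origin at the centre of its underside
- awl_0: awl with a turned handle, 140 x 47 x 27 mm; a bystander; origin at the centre of its underside
There are look-alikes about, which are no part of the job. Leave any purple look-alike of the fine_2 alone.

How it is judged:
By the outcome, as a careful person would: the job done as asked, in the order asked, and still so for the second after the job is handed in, with the robot touching nothing.
Of fine_0, fine_1, fine_2, coarse_0, coarse_1, coarse_2, stripped_0, stripped_1 only 6 to 8 are there at a start; the rules pass over those that are not, and their reading is None.
At some moment in a run one of fine_0, fine_1, coarse_0, coarse_1, stripped_0 may be knocked a few centimetres aside while the robot is not near it.
Once in a run the grip may slacken for a moment while it holds something.
It also fails if it takes over 210 s, if anything falls off the work surface, if the arm or the gripper's body presses on something with over 40 N, if the wrist force passes 120 N, or if a joint passes its speed limit or range.

### The arm

A 6-joint arm with a two-finger parallel gripper is mounted at the origin on a cart in front of the work surface, level with it; the furniture and walls round the work are solid. World frame = base frame: x ahead of the robot, y to its left, z up, the work surface at z = 0. Lengths are in m, angles in degrees, forces in N, time in s.
With the tool pointing down it reaches from about 0.4 to 0.825 m from the base axis. Payload 7 kg.
Tool frame: the origin (TCP) lies on the front face of the gripper's body, between the roots of the fingers; the fingertips stand 66 mm ahead of it and the grasp point (between the pads) lies 47 mm ahead of it; z points along the fingers, y is the line along which they close (so a half turn about z gives the same grasp; the last joint's range is limited). The gripper opens to 88 mm and grips with 3 to 60 N. Pads are 19 mm wide; open, the fingers measure 130 mm over their backs; the gripper's body (78 mm by 193 mm) begins 47 mm behind the grasp point.
Start: joints at [-49.612, 20.546, 0.682, 0, -70.136, -16.507], TCP at [0.273, -0.617, 0.292] pointing down, gripper open.
Joint ranges: [-176.03, 176.03], [-82.01, 121.73], [-58.28, 71.71], [-173.87, 95.51], [-174.79, -0.11], [-173.66, 173.66]. Speed limits (degrees/s): [136.94, 136.94, 172.46, 180, 180, 180].

### API

Orientations are given as [roll, pitch, yaw] about the fixed x, y, z axes, in that order (R = Rz(yaw) Ry(pitch) Rx(roll)).
In Python, from plant import ctrl gives the robot as it stands.
- The arm moves only by the tool send_rows, never from a script. Its argument "deltas" is a list of rows, each a list of 2 entries, a list of its own where there are three numbers: the shift along the tool's x, y, z each as a share of 800 mm, from -1 to 1, then the turn about the tool's z as a share of 90 degrees, from -1 to 1. A call has exactly 5 rows; each row is the pose to reach, as a shift and turn from the pose commanded when the call began, along the tool's axes at that moment; what a row does not reach only later rows make up. A row lasts 1/12 s, in which the tool goes at most 41.7 mm and 7.16 degrees, less where a joint would pass 70% of its speed; a pose out of reach is approached as far as the arm can. A call with a number of a shift or a turn outside -1 to 1 is refused whole. A call with a gripper value outside its range is refused whole. "gripper" is the opening, from 0 (shut) to 1 (fully open), set as the call begins (left out, the last holds). The fingers move at their own pace and stop on an object; the grip force is fixed at half the most. Time passes only in rows, so rows that repeat a pose let the fingers close, or fill a call up. It gives the time, the measured TCP pose, the force, the opening and the grip force at its end, in the units of the state.
- ctrl.get_obs(): the state, without advancing time (a new reading comes with each control period).
- ctrl.snapshot(name): name is "scene" or "top"; returns a dict with "color" (384x512x3 uint8, red, green, blue), "vertical_fov" (degrees; the focal length in pixels is half the picture's height over the tangent of half this angle, whatever the lens; pixels are square), "cx", "cy" (the principal point, pixels), "k1" (the pictures are not rectified: a ray, as slopes to the right and down, at radius r is drawn at 1 + k1 r^2 times it, then the intrinsics apply), "rvec" (rotation vector, rad) and "tvec" (3), from world to camera coordinates, as OpenCV has them. Camera axes: x right, y down, z forward; pixel columns grow to the right and rows downward; lengths in m; the calibration is good to about 2 mm. A picture is of the moment at which its call begins. There is no depth.
- ctrl.close_job(): hands the job in; it is judged then, once.
Trained networks look in a picture, given as the dict that the camera call returned (one of the last four; its "shot" number tells which), for a name from the list of things; names that differ only in an ending like _2 or _b are one class to them, and where a whole thing is asked for, a point or a joint stands for the part that bears it (a point fixed in the world has none). Each returns a list of dicts, best first, with "conf" (0 to 1); they miss things now and then, are a little off and sometimes report something else, mostly with a low value. They report only what shows in the picture. A call takes as long as a camera call. They do not tell look-alikes from the thing itself.
- ctrl.boxes_of(picture, thing): "xy" ([column, row] as shares, 0 to 1, of the picture: columns of its width, rows of its height, amid what is visible of it).
- ctrl.cut_out(picture, thing): "pixels" (384x512 bool, what is visible of it) and "xy" ([column, row] as shares, 0 to 1, of the picture: columns of its width, rows of its height, amid what is visible of it).
The state is a dict: "clock": time; "joint_pos": joint angles; "qvel": joint speeds; "tau": joint torques, N m; "tool_pos": TCP position; "orientation": TCP orientation; "force": force on the tool from outside, world axes, zero at the start; "moment": the same for the moment, N m; "opening": finger opening in m; "gripper_force": force on a finger pad.
Only numpy, scipy, OpenCV 4.12 (cv2) and the standard library are available. Lean on these libraries where they do the work, as an engineer would, in place of code of your own. Each camera call takes 0.05 s, during which the arm holds its last target. There are 200 camera calls.

## Working session

There is one attempt and no reset: what is moved stays moved. The work goes in short steps, Python scripts to look and compute and a tool call to move; the robot and the scene stay as the last step left them, time stands still between calls to the robot, and variables do not carry over. Pictures are saved under pics/ and viewed, at most 14 in all, crops included, and the job is handed in when it is done.

Besides the shell and the picture viewer there is one more tool, called after "Request:" by a JSON object that holds its "method" and its "body", one argument or row to a line. send_rows: Moves the arm, as the interface text tells. Shift numbers are shares of 800 mm and turn numbers shares of 90 degrees, none past 1 either way. Its arguments: {"type":"object","properties":{"deltas":{"type":"array","items":{"type":"array"}},"gripper":{"type":"number"}},"required":["deltas"]}

```bash
ls; mkdir -p pics
cat > h.py <<'E'
import numpy as np, cv2
from plant import ctrl
def K(s):
    f=s["color"].shape[0]/2/np.tan(np.radians(s["vertical_fov"])/2)
    return f
def ray(s,uv):
    f=K(s); d=(np.array(uv,float)-[s["cx"],s["cy"]])/f
    u=d.copy()
    for _ in range(20): u=d/(1+s["k1"]*(u@u))
    R=cv2.Rodrigues(np.array(s["rvec"],float))[0]; t=np.array(s["tvec"],float).ravel()
    return -R.T@t, R.T@np.array([u[0],u[1],1.])
def px2w(s,uv,z):
    o,d=ray(s,uv); return (o+d*(z-o[2])/d[2])
def w2px(s,p):
    R=cv2.Rodrigues(np.array(s["rvec"],float))[0]; c=R@np.array(p,float)+np.array(s["tvec"],float).ravel()
    u=c[:2]/c[2]; return u*(1+s["k1"]*(u@u))*K(s)+[s["cx"],s["cy"]]
def save(s,name,crop=None,scale=1):
    im=s["color"][:,:,::-1]
    if crop: x0,y0,x1,y1=crop; im=im[y0:y1,x0:x1]
    cv2.imwrite("pics/"+name,cv2.resize(im,None,fx=scale,fy=scale,interpolation=cv2.INTER_CUBIC))
E
python3 - <<'E'
from h import *
s=ctrl.snapshot("top"); save(s,"top0.png",None,1.56)
q=ctrl.snapshot("scene"); save(q,"scene0.png",None,1.56)
for v in (s,q): print({k:v[k] for k in v if k!="color"}, ray(v,[256,192]))
for n in ["fine_0","coarse_0","stripped_0","gauge_fine","gauge_coarse","scrap_tin"]:
    for d in ctrl.cut_out(s,n):
        m=d["pixels"]; 
        c,(w,h),a=cv2.minAreaRect(np.argwhere(m)[:,::-1].astype(np.float32))
        print(n,round(d["conf"],2),np.round(c),round(w),round(h),round(a),m.sum(),px2w(s,c,.012).round(3)[:2])
E
```

```text
pics
{'vertical_fov': 43.83793345833957, 'cx': 254.40797444659256, 'cy': 187.39102177977244, 'k1': 0.06279875858910278, 'rvec': array([ 2.14441986, -2.13599832,  0.16405908]), 'tvec': array([-0.0295377 ,  0.52146331,  1.62308369]), 'shot': 1} (array([ 0.26538848, -0.03067702,  1.6839908 ]), array([ 0.144478  , -0.00145443, -0.98955971]))
{'vertical_fov': 57.40098952932421, 'cx': 259.07478232447835, 'cy': 189.643635357711, 'k1': -0.04337044720857619, 'rvec': array([ 0.66389496, -2.53775197,  1.26754761]), 'tvec': array([0.41786647, 0.22236058, 0.85908834]), 'shot': 2} (array([0.0919729 , 0.68683777, 0.69417883]), array([ 0.39848567, -0.68877136, -0.60574352]))
fine_0 0.64 [280. 209.] 28 7 90 146 [ 0.449 -0.12 ]
fine_0 0.49 [188. 203.] 7 28 45 152 [0.47  0.206]
coarse_0 0.51 [310. 204.] 6 29 3 183 [ 0.469 -0.222]
stripped_0 0.7 [221. 207.] 6 27 3 141 [0.457 0.091]
stripped_0 0.66 [168. 148.] 16 12 45 166 [0.667 0.284]
gauge_fine 0.97 [281. 160.] 24 45 80 910 [ 0.624 -0.123]
gauge_fine 0.57 [215. 156.] 24 45 83 928 [0.64  0.115]
gauge_coarse 0.96 [215. 156.] 24 46 82 986 [0.641 0.113]
scrap_tin 0.94 [359. 192.] 41 44 90 1761 [ 0.509 -0.397]
```

Run:
```python
import cv2
a=cv2.imread("pics/top0.png"); 
h=cv2.imread("pics/top0.png")
im=cv2.resize(a,(512,384),interpolation=cv2.INTER_AREA)
from h import *
s=ctrl.snapshot("top"); save(s,"top1.png",(140,110,410,290),2.95)
```

```text
(no output)
```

View pics/top1.png

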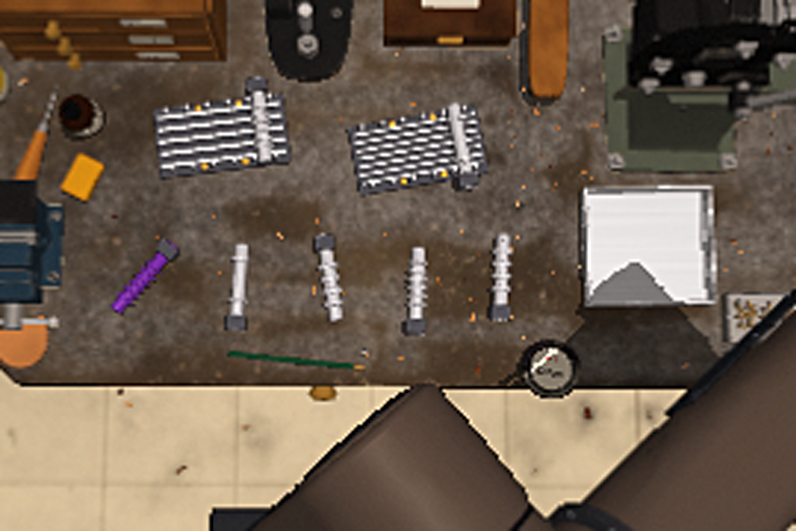

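View pics/scene0.png

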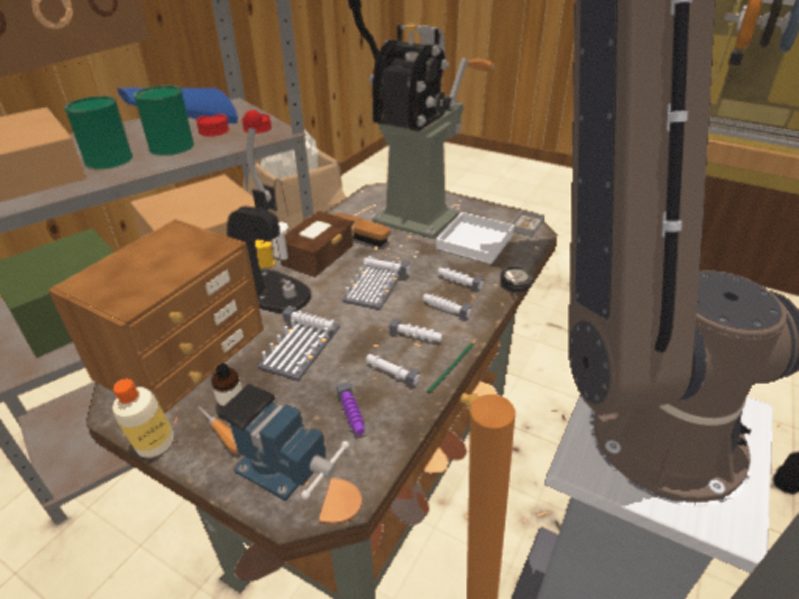

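The top view shows two gauges, left (coarse-looking, crop 222,135) and right (fine-looking, 418,147), each with one bolt in its right-hand lane. There are four loose bolts at crop x≈238, 330, 416 and 501, a purple decoy at (145,275), and the tin at (650,245). I'll zoom in to tell the bolts apart.

Run:
```python
from h import *
s=ctrl.snapshot("top"); q=ctrl.snapshot("scene")
def up(s,c,k): x0,y0,x1,y1=c; return cv2.resize(s["color"][y0:y1,x0:x1,::-1],None,fx=k,fy=k,interpolation=cv2.INTER_LANCZOS4)
a=up(s,(188,132,318,228),6); cv2.imwrite("pics/z1.png",a)
b=up(q,(160,155,320,260),5); cv2.imwrite("pics/z2.png",b)
```

```text
(no output)
```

View pics/z1.png

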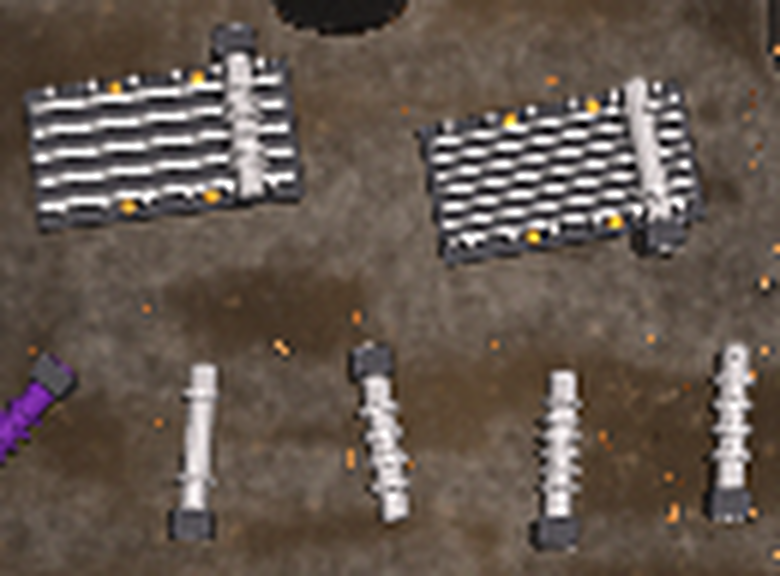

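View pics/z2.png

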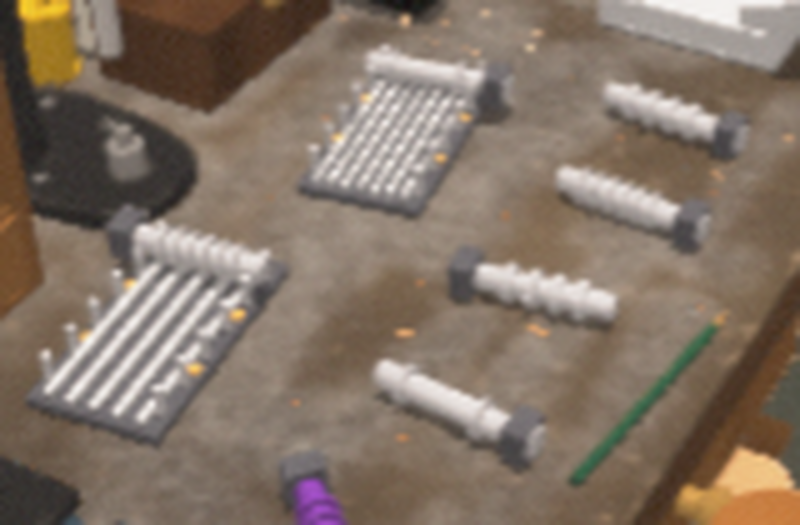

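Loose bolts from left to right: stripped (A), coarse (B), fine (C), coarse (D). The bolt in the coarse gauge is fine and the one in the fine gauge is stripped, so six are present. Next I'll fit poses by registering a rendered model in both views.

```bash
cat > fit.py <<'E'
from h import *
from scipy.optimize import minimize
SS=4
def box(x0,x1,y0,y1,z0,z1): return np.array([[x,y,z] for x in(x0,x1) for y in(y0,y1) for z in(z0,z1)])/1000.
def cyl(x0,x1,r):
    a=np.arange(0,2*np.pi,np.pi/6); return np.array([[x,r*np.cos(t),r*np.sin(t)] for x in(x0,x1) for t in a])/1000.
def bolt(kind):
    P=[(cyl(-43,43,8),.8),(box(-59,-43,-12,12,-12,12),.3)]
    rs={"fine":([-25,-15,-5,5,15,25],1.75),"coarse":([-22.5,-7.5,7.5,22.5],2.75),"stripped":([-25,25],1.75)}[kind]
    return P+[(cyl(c-rs[1],c+rs[1],12),.85) for c in rs[0]]
def gauge(kind):
    P=[(box(-43,43,-80,80,0,8),.3)]
    xs,w=(np.arange(-3,4)*10,3.5) if kind=="fine" else (np.arange(-2,3)*15,5)
    return P+[(box(x-w/2+.5,x+w/2-.5,-78,78,8,14),.9) for x in xs]+[(box(sx*36-3,sx*36+3,l+sy*13-3,l+sy*13+3,8,29),.65) for sx in(-1,1) for l in(-50,0,50) for sy in(-1,1)]
def cost(p,z,P,S,excl=None):
    x,y,a=p; c,s=np.cos(a),np.sin(a); R=np.array([[c,-s,0],[s,c,0],[0,0,1]]); t=[x,y,z]; out=[]
    for sh in S:
        hulls=[(cv2.convexHull(np.array([w2px(sh,R@q+t) for q in pts],np.float32)),v) for pts,v in P]
        c0=np.round(w2px(sh,S0[0])).astype(int); h=22 if len(P)<12 else 36
        o=c0-h; n=2*h
        im=np.full((n*SS,n*SS),.38,np.float32)
        for hu,v in hulls: cv2.fillConvexPoly(im,np.round(((hu-o+.5)*SS-.5)*16).astype(np.int32),float(v),shift=4)
        im=cv2.GaussianBlur(im,(0,0),SS*.5); im=cv2.resize(im,(n,n),interpolation=cv2.INTER_AREA)
        ob=cv2.cvtColor(sh["color"],cv2.COLOR_RGB2GRAY)[o[1]:o[1]+n,o[0]:o[0]+n]/255.
        m=np.zeros((n,n),np.uint8)
        for hu,v in hulls: cv2.fillConvexPoly(m,np.round(hu-o).astype(np.int32),1)
        m=cv2.dilate(m,np.ones((5,5)))>0
        if excl is not None:
            e=np.zeros((n,n),np.uint8); cv2.fillConvexPoly(e,np.round(cv2.convexHull(np.array([w2px(sh,q) for q in excl],np.float32))-o).astype(np.int32),1); m&=e==0
        out.append(np.corrcoef(im[m],ob[m])[0,1])
    return -np.mean(out)
S0=[None]
def fit(p0,z,P,S,excl=None):
    S0[0]=[p0[0],p0[1],z]; best=None
    for da in(-.1,0,.1):
      for d in((0,0),(.006,0),(-.006,0)):
        p=np.array(p0)+[d[0],d[1],da]
        r=minimize(cost,p,args=(z,P,S,excl),method="Nelder-Mead",options=dict(initial_simplex=[p,p+[.006,0,0],p+[0,.006,0],p+[0,0,.1]],xatol=2e-4,fatol=1e-5,maxiter=120))
        if best is None or r.fun<best.fun: best=r
    return best
E
cat > run1.py <<'E'
from fit import *
import json
s=ctrl.snapshot("top"); q=ctrl.snapshot("scene"); o=ctrl.get_obs(); print({k:np.round(o[k],3).tolist() for k in("clock","tool_pos","orientation","force","opening")})
def pt(u,v,z): return px2w(s,(188+u/6-.5+.1,132+v/6-.4),z)
items=[("A","stripped",(195,510),(203,375),.012),("B","coarse",(370,360),(396,520),.012),("C","fine",(557,530),(563,372),.012),("D","coarse",(728,500),(736,348),.012),("F2","fine",(236,45),(250,195),.026),("S1","stripped",(660,235),(637,85),.026)]
res={}
for n,k,hd,tp,z in items:
    a=pt(*hd,z);b=pt(*tp,z); d=b-a; m=a+d*.55; p0=[m[0],m[1],np.arctan2(d[1],d[0])]
    for lab,S in(("both",[s,q]),("top",[s]),("scene",[q])):
        r=fit(p0,z,bolt(k),S); print(n,lab,np.round(r.x[:2]*1000,1),round(np.degrees(r.x[2]),1),round(r.fun,3))
        if lab=="both": res[n]=r.x.tolist()
for n,k,c,bz in(("gF","fine",(562,172),"S1"),("gC","coarse",(163,143),"F2")):
    m=pt(*c,.01); x,y,a=res[bz]; e=[[x+np.cos(a)*i-np.sin(a)*j,y+np.sin(a)*i+np.cos(a)*j,z] for i in(-.06,.046) for j in(-.014,.014) for z in(.012,.04)]
    for lab,S in(("both",[s,q]),("top",[s]),("scene",[q])):
        r=fit([m[0],m[1],np.radians(10)],0,gauge(k),S,e); print(n,lab,np.round(r.x[:2]*1000,1),round(np.degrees(r.x[2]),1),round(r.fun,3))
        if lab=="both": res[n]=r.x.tolist()
json.dump(res,open("res.json","w"))
for g in("gF","gC"):
    x,y,a=res[g]
    for i,l in enumerate((-.05,0,.05)): print(g,i,np.round([x-np.sin(a)*l,y+np.cos(a)*l],4))
E
time python3 run1.py
```

```text
{'clock': 0.65, 'tool_pos': [0.273, -0.617, 0.292], 'orientation': [-179.998, -0.0, -156.117], 'force': [-0.423, 0.712, 0.01], 'opening': 0.088}
A both [463.5  90.3] -2.8 -0.848
A top [464.3  91.2] -3.2 -0.867
A scene [461.5  88.9] -3.4 -0.866
B both [459.9 -19.6] -169.3 -0.834
B top [460.4 -19.1] -171.5 -0.831
B scene [459.7 -22. ] -166.2 -0.867
C both [ 460.  -122.9] -0.2 -0.824
C top [ 461.1 -122.2] -0.7 -0.824
C scene [ 460.2 -125.4] 0.7 -0.856
D both [ 477.9 -223.8] -3.1 -0.819
D top [ 478.1 -222.8] -3.0 -0.809
D scene [ 477.2 -225.6] -0.9 -0.866
F2 both [653.5  63.5] -170.5 -0.644
F2 top [652.7  63.9] -177.5 -0.533
F2 scene [654.   63.9] -169.5 -0.771
S1 both [ 633.7 -173.9] 13.8 -0.701
S1 top [ 635.1 -173.2] 11.9 -0.622
S1 scene [ 633.1 -173.5] 14.6 -0.805
gF both [ 626.4 -125.2] 10.6 -0.776
gF top [ 626.7 -124.9] 10.6 -0.703
gF scene [ 625.2 -126.4] 10.6 -0.908
gC both [642.3 114.6] 7.7 -0.816
gC top [643.  115.6] 7.7 -0.823
gC scene [641. 113.] 7.7 -0.92
gF 0 [ 0.6356 -0.1744]
gF 1 [ 0.6264 -0.1252]
gF 2 [ 0.6172 -0.0761]
gC 0 [0.649  0.0651]
gC 1 [0.6423 0.1146]
gC 2 [0.6356 0.1642]
real	1m10.981s
user	1m12.168s
sys	0m11.337s
```

```bash
cat > mv.py <<'E'
# usage: python3 mv.py [@x,y,z,yaw] x,y,z,yaw ...   plans chained moves from the present pose (mm, deg)
import sys; from h import *
o=ctrl.get_obs(); a=sys.argv[1:]
p=np.append(np.array(o["tool_pos"])*1000,o["orientation"][2])
print("now",p.round(1),"t",round(o["clock"],2),"F",np.round(o["force"],1),"open",round(o["opening"]*1000,1),"gf",round(o["gripper_force"],1),"rp",np.round(o["orientation"][:2],1))
if a and a[0][0]=="@": p=np.array([float(v) for v in a.pop(0)[1:].split(",")])
for w in a:
    t=np.array([float(v) for v in w.split(",")]); d=t[:3]-p[:3]; dy=(t[3]-p[3]+180)%360-180
    n=int(max(np.ceil(np.linalg.norm(d)/200),np.ceil(abs(dy)/34),1))
    for i in range(n):
        c,s=np.cos(np.radians(p[3])),np.sin(np.radians(p[3])); e=d/n
        sh=np.array([c*e[0]+s*e[1],s*e[0]-c*e[1],-e[2]])/800
        print(w,[[*sh.round(4).tolist()],round(-dy/n/90,4)]); p=p+np.append(e,dy/n)
E
python3 mv.py 420,-220,250,-169.4 634.5,-174,150,-169.4 634.5,-174,83,-169.4
```

```text
now [ 273.2 -617.2  292.2 -156.1] t 0.65 F [-0.4  0.7  0. ] open 87.9 gf 0.0 rp [-180.   -0.]
420,-220,250,-169.4 [[-0.1229, 0.1266, 0.0176], np.float64(0.0492)]
420,-220,250,-169.4 [[-0.1128, 0.1357, 0.0176], np.float64(0.0492)]
420,-220,250,-169.4 [[-0.102, 0.144, 0.0176], np.float64(0.0492)]
634.5,-174,150,-169.4 [[-0.1371, 0.0036, 0.0625], np.float64(0.0)]
634.5,-174,150,-169.4 [[-0.1371, 0.0036, 0.0625], np.float64(0.0)]
634.5,-174,83,-169.4 [[-0.0, 0.0, 0.0838], np.float64(0.0)]
```

Request:
{"method": "send_rows", "body": {
  "deltas": [
    [[-0.0246,0.0253,0.0035],0.0098],
    [[-0.0492,0.0506,0.007],0.0197],
    [[-0.0737,0.076,0.0106],0.0295],
    [[-0.0983,0.1013,0.0141],0.0394],
    [[-0.1229,0.1266,0.0176],0.0492]
  ],
  "gripper": 0.6
}}

```text
clock: 1.07
tool_pos: [0.3223, -0.4836, 0.278]
orientation: [-180.0, 0.0, -160.6]
force: [0.8, 0.2, 0.4]
opening: 0.0603
gripper_force: 0.0
```

Request:
{"method": "send_rows", "body": {
  "deltas": [
    [[-0.0226,0.0271,0.0035],0.0098],
    [[-0.0451,0.0543,0.007],0.0197],
    [[-0.0677,0.0814,0.0106],0.0295],
    [[-0.0902,0.1086,0.0141],0.0394],
    [[-0.1128,0.1357,0.0176],0.0492]
  ]
}}

```text
clock: 1.48
tool_pos: [0.3713, -0.3511, 0.2641]
orientation: [-180.0, 0.0, -165.0]
force: [1.1, -0.0, 1.2]
opening: 0.0525
gripper_force: 0.0
```

Request:
{"method": "send_rows", "body": {
  "deltas": [
    [[-0.0204,0.0288,0.0035],0.0098],
    [[-0.0408,0.0576,0.007],0.0197],
    [[-0.0612,0.0864,0.0106],0.0295],
    [[-0.0816,0.1152,0.0141],0.0394],
    [[-0.102,0.144,0.0176],0.0492]
  ]
}}

```text
clock: 1.9
tool_pos: [0.4203, -0.2187, 0.2501]
orientation: [-180.0, 0.0, -169.4]
force: [-0.2, -0.3, -0.4]
opening: 0.0526
gripper_force: 0.0
```

Request:
{"method": "send_rows", "body": {
  "deltas": [
    [[-0.0274,0.0007,0.0125],0],
    [[-0.0548,0.0014,0.025],0],
    [[-0.0823,0.0022,0.0375],0],
    [[-0.1097,0.0029,0.05],0],
    [[-0.1371,0.0036,0.0625],0]
  ]
}}

```text
clock: 2.32
tool_pos: [0.5284, -0.1965, 0.1997]
orientation: [-180.0, 0.0, -169.4]
force: [0.3, 0.1, 0.3]
opening: 0.0529
gripper_force: 0.0
```

Request:
{"method": "send_rows", "body": {
  "deltas": [
    [[-0.0274,0.0007,0.0125],0],
    [[-0.0548,0.0014,0.025],0],
    [[-0.0823,0.0022,0.0375],0],
    [[-0.1371,0.0036,0.0625],0],
    [[-0.1371,0.0036,0.0625],0]
  ]
}}

```text
clock: 2.73
tool_pos: [0.6379, -0.173, 0.1465]
orientation: [-180.0, -0.1, -169.3]
force: [0.5, -1.1, 0.2]
opening: 0.0526
gripper_force: 0.0
```

```bash
python3 mv.py 634.5,-174,83,-169.4; python3 -c "
from h import *
s=ctrl.snapshot('scene');save(s,'s2.png',(150,60,330,200),4)"
```

```text
now [ 637.9 -173.   146.5 -169.3] t 2.73 F [ 0.5 -1.1  0.2] open 52.6 gf 0.0 rp [-1.8e+02 -1.0e-01]
634.5,-174,83,-169.4 [[0.0044, -0.0005, 0.0794], np.float64(0.0007)]
```

View pics/s2.png

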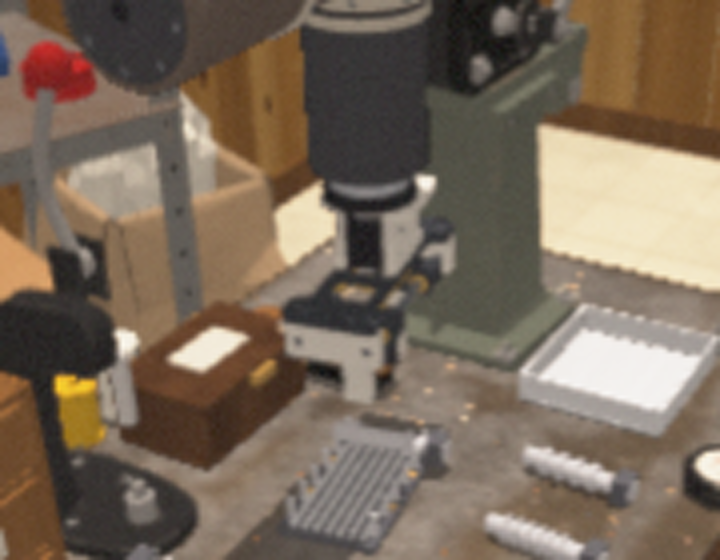

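The gripper is directly above the stripped bolt in the fine gauge (crop 390,430) and clear of the box. Descending now.

Request:
{"method": "send_rows", "body": {
  "deltas": [
    [[0,0,0.025],0],
    [[0,0,0.05],0],
    [[0,0,0.07],0],
    [[0,0,0.0838],0],
    [[0,0,0.0838],0]
  ]
}}

```text
clock: 3.2
tool_pos: [0.6332, -0.174, 0.0809]
orientation: [180.0, -0.2, -169.4]
force: [0.6, 0.7, 0.7]
opening: 0.0528
gripper_force: 0.0
```

Request:
{"method": "send_rows", "body": {
  "deltas": [
    [[0,0,0],0],
    [[0,0,0],0],
    [[0,0,0],0],
    [[0,0,0],0],
    [[0,0,0],0]
  ],
  "gripper": 0.0
}}

```text
clock: 3.62
tool_pos: [0.6349, -0.174, 0.0838]
orientation: [-180.0, 0.1, -169.4]
force: [-0.8, -0.2, -0.2]
opening: 0.025
gripper_force: 0.0
```

Request:
{"method": "send_rows", "body": {
  "deltas": [
    [[0,0,0],0],
    [[0,0,0],0],
    [[0,0,0],0],
    [[0,0,0],0],
    [[0,0,0],0]
  ]
}}

```text
clock: 4.03
tool_pos: [0.6348, -0.1739, 0.0833]
orientation: [-180.0, 0.0, -169.4]
force: [-0.5, 1.4, 4.2]
opening: 0.015
gripper_force: 30.0
```

```bash
python3 mv.py @634.5,-174,83,-169.4 634.5,-174,180,-169.4 505,-375,180,-169.4 505,-375,85,-169.4
```

```text
now [ 634.8 -173.9   83.3 -169.4] t 4.03 F [-0.5  1.4  4.2] open 15.0 gf 30.0 rp [-180.    0.]
634.5,-174,180,-169.4 [[-0.0, 0.0, -0.1212], np.float64(-0.0)]
505,-375,180,-169.4 [[0.1027, -0.1086, -0.0], np.float64(-0.0)]
505,-375,180,-169.4 [[0.1027, -0.1086, -0.0], np.float64(-0.0)]
505,-375,85,-169.4 [[-0.0, 0.0, 0.1188], np.float64(-0.0)]
```

Request:
{"method": "send_rows", "body": {
  "deltas": [
    [[0,0,-0.015],0],
    [[0,0,-0.05],0],
    [[0,0,-0.09],0],
    [[0,0,-0.1212],0],
    [[0,0,-0.1212],0]
  ]
}}

```text
clock: 4.45
tool_pos: [0.6372, -0.1744, 0.1865]
orientation: [-179.8, 0.5, -169.3]
force: [0.8, -0.0, -0.7]
opening: 0.0152
gripper_force: 30.0
```

```bash
python3 mv.py @634.5,-174,180,-169.4 517,-378,180,-180 517,-378,79,-180; python3 -c "
from h import *
s=ctrl.snapshot('top')
for d in ctrl.cut_out(s,'scrap_tin')[:1]:
    c,(w,h),a=cv2.minAreaRect(np.argwhere(d['pixels'])[:,::-1].astype(np.float32)); print(c,w,h,a,px2w(s,c,.014),px2w(s,c,.028))
s=ctrl.snapshot('scene');save(s,'s3.png',(150,60,330,200),4)"
```

```text
now [ 637.2 -174.4  186.5 -169.3] t 4.45 F [ 0.8 -0.  -0.7] open 15.2 gf 30.0 rp [-179.8    0.5]
517,-378,180,-180 [[0.0956, -0.1118, -0.0], np.float64(0.0589)]
517,-378,180,-180 [[0.0849, -0.1202, -0.0], np.float64(0.0589)]
517,-378,79,-180 [[-0.0, 0.0, 0.1262], np.float64(-0.0)]
(359.0, 193.0) 40.0 46.0 90.0 [ 0.50709459 -0.39610009  0.014     ] [ 0.5050683  -0.39303665  0.028     ]
```

Request:
{"method": "send_rows", "body": {
  "deltas": [
    [[0.0191,-0.0224,0],0.0118],
    [[0.0382,-0.0447,0],0.0236],
    [[0.0574,-0.0671,0],0.0353],
    [[0.0765,-0.0894,0],0.0471],
    [[0.0956,-0.1118,0],0.0589]
  ]
}}

```text
clock: 5.02
tool_pos: [0.5743, -0.2765, 0.1781]
orientation: [179.9, -0.2, -174.8]
force: [0.1, 1.0, -1.5]
opening: 0.015
gripper_force: 30.0
```

Request:
{"method": "send_rows", "body": {
  "deltas": [
    [[0.02,-0.028,0],0.0118],
    [[0.04,-0.056,0],0.0236],
    [[0.06,-0.085,0],0.0353],
    [[0.0849,-0.1202,0],0.0589],
    [[0.0849,-0.1202,0],0.0589]
  ]
}}

```text
clock: 5.43
tool_pos: [0.5134, -0.3813, 0.178]
orientation: [179.9, -0.2, 179.7]
force: [0.8, -0.2, -0.8]
opening: 0.0147
gripper_force: 30.0
```

Request:
{"method": "send_rows", "body": {
  "deltas": [
    [[0,0,0.03],0],
    [[0,0,0.07],0],
    [[0,0,0.1],0],
    [[0,0,0.1262],0],
    [[0,0,0.1262],0]
  ]
}}

```text
clock: 5.85
tool_pos: [0.5141, -0.3768, 0.0733]
orientation: [179.8, -0.5, 179.9]
force: [-0.4, 0.9, -2.0]
opening: 0.0159
gripper_force: 3.0
```

Request:
{"method": "send_rows", "body": {
  "deltas": [
    [[0,0,0],0],
    [[0,0,0],0],
    [[0,0,0],0],
    [[0,0,0],0],
    [[0,0,0],0]
  ],
  "gripper": 0.4
}}

```text
clock: 6.27
tool_pos: [0.5176, -0.3781, 0.0802]
orientation: [-180.0, 0.1, -180.0]
force: [0.9, -1.2, 0.3]
opening: 0.0344
gripper_force: 0.0
```

Request:
{"method": "send_rows", "body": {
  "deltas": [
    [[0,0,-0.015],0],
    [[0,0,-0.06],0],
    [[0,0,-0.1],0],
    [[0,0,-0.13],0],
    [[0,0,-0.13],0]
  ]
}}

```text
clock: 6.68
tool_pos: [0.5196, -0.3793, 0.1906]
orientation: [-179.7, 0.5, -179.9]
force: [1.0, -1.4, 0.6]
opening: 0.0353
gripper_force: 0.0
```

```bash
python3 mv.py @517,-378,183,-180 460,-225,183,-172 651,63.5,160,-172.3 651,63.5,85.5,-172.3; python3 -c "
from h import *
s=ctrl.snapshot('scene');save(s,'s4.png',(150,60,350,210),4)"
```

```text
now [ 519.6 -379.3  190.6 -179.9] t 6.68 F [ 1.  -1.4  0.6] open 35.3 gf 0.0 rp [-179.7    0.5]
460,-225,183,-172 [[0.0712, 0.1912, -0.0], np.float64(-0.0889)]
651,63.5,160,-172.3 [[-0.1433, 0.1619, 0.0144], np.float64(0.0017)]
651,63.5,160,-172.3 [[-0.1429, 0.1623, 0.0144], np.float64(0.0017)]
651,63.5,85.5,-172.3 [[-0.0, 0.0, 0.0931], np.float64(-0.0)]
```

View pics/s4.png

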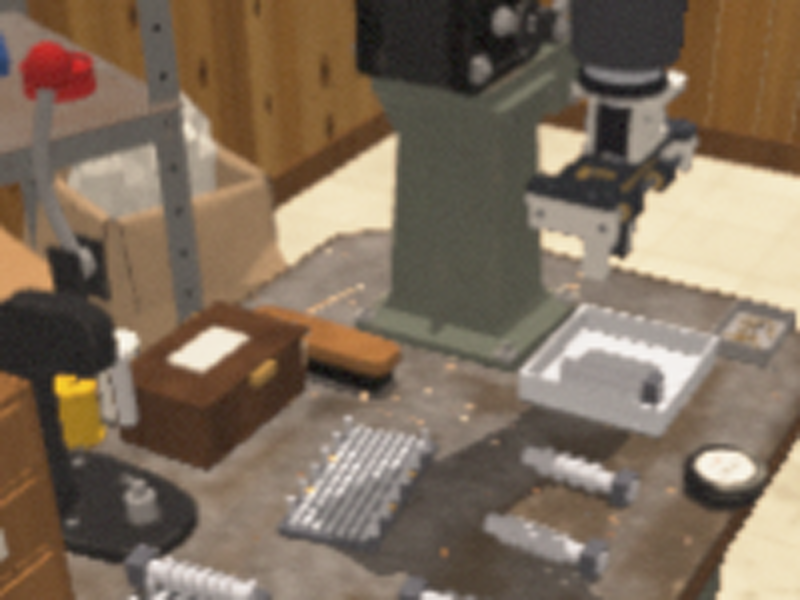

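Stripped bolt is in the tin (600,375) and the fine gauge is empty. Next is fine_2 in the coarse gauge.

```bash
python3 mv.py @517,-378,183,-180 460,-225,183,-172.3 653,64.5,160,-172.3 653,64.5,86,-172.3
```

```text
now [ 518.6 -378.7  187.8 -180. ] t 6.73 F [ 0.3  0.1 -0.3] open 35.1 gf 0.0 rp [-179.8    0.4]
460,-225,183,-172.3 [[0.0712, 0.1912, -0.0], np.float64(-0.0856)]
653,64.5,160,-172.3 [[-0.1438, 0.1631, 0.0144], np.float64(-0.0)]
653,64.5,160,-172.3 [[-0.1438, 0.1631, 0.0144], np.float64(-0.0)]
653,64.5,86,-172.3 [[-0.0, 0.0, 0.0925], np.float64(-0.0)]
```

Request:
{"method": "send_rows", "body": {
  "deltas": [
    [[0.0142,0.0382,0],-0.0171],
    [[0.0285,0.0765,0],-0.0342],
    [[0.0427,0.1147,0],-0.0514],
    [[0.057,0.153,0],-0.0685],
    [[0.0712,0.1912,0],-0.0856]
  ],
  "gripper": 0.6
}}

```text
clock: 7.15
tool_pos: [0.4589, -0.2238, 0.1828]
orientation: [180.0, -0.0, -172.3]
force: [0.1, 0.4, 0.2]
opening: 0.052
gripper_force: 0.0
```

Request:
{"method": "send_rows", "body": {
  "deltas": [
    [[-0.0288,0.0326,0.0029],0],
    [[-0.0575,0.0652,0.0058],0],
    [[-0.0863,0.0979,0.0086],0],
    [[-0.115,0.1305,0.0115],0],
    [[-0.1438,0.1631,0.0144],0]
  ]
}}

```text
clock: 7.57
tool_pos: [0.5569, -0.0787, 0.1716]
orientation: [180.0, 0.0, -172.3]
force: [0.8, -0.6, -0.1]
opening: 0.0528
gripper_force: 0.0
```

Request:
{"method": "send_rows", "body": {
  "deltas": [
    [[-0.0288,0.0326,0.0029],0],
    [[-0.0575,0.0652,0.0058],0],
    [[-0.0863,0.0979,0.0086],0],
    [[-0.115,0.1305,0.0115],0],
    [[-0.1438,0.1631,0.0144],0]
  ]
}}

```text
clock: 7.98
tool_pos: [0.6535, 0.0659, 0.1597]
orientation: [-180.0, -0.0, -172.3]
force: [0.6, -0.2, 0.1]
opening: 0.0528
gripper_force: 0.0
```

Request:
{"method": "send_rows", "body": {
  "deltas": [
    [[0,0,0.02],0],
    [[0,0,0.05],0],
    [[0,0,0.08],0],
    [[0,0,0.0925],0],
    [[0,0,0.0925],0]
  ]
}}

```text
clock: 8.4
tool_pos: [0.6513, 0.0639, 0.0829]
orientation: [-179.9, -0.3, -172.3]
force: [0.9, -0.3, 1.0]
opening: 0.0527
gripper_force: 0.0
```

Request:
{"method": "send_rows", "body": {
  "deltas": [
    [[0,0,0],0],
    [[0,0,0],0],
    [[0,0,0],0],
    [[0,0,0],0],
    [[0,0,0],0]
  ],
  "gripper": 0.0
}}

```text
clock: 8.82
tool_pos: [0.6536, 0.0645, 0.087]
orientation: [180.0, 0.1, -172.3]
force: [0.2, -0.0, 0.2]
opening: 0.0249
gripper_force: 0.4
```

Request:
{"method": "send_rows", "body": {
  "deltas": [
    [[0,0,0],0],
    [[0,0,0],0],
    [[0,0,0],0],
    [[0,0,0],0],
    [[0,0,0],0]
  ]
}}

```text
clock: 9.23
tool_pos: [0.6537, 0.0644, 0.0867]
orientation: [-180.0, 0.1, -172.3]
force: [0.1, -1.0, 5.2]
opening: 0.0225
gripper_force: 30.0
```

Request:
{"method": "send_rows", "body": {
  "deltas": [
    [[0,0,-0.015],0],
    [[0,0,-0.05],0],
    [[0,0,-0.08],0],
    [[0,0,-0.1],0],
    [[0,0,-0.1],0]
  ]
}}

```text
clock: 9.65
tool_pos: [0.6549, 0.065, 0.1705]
orientation: [180.0, 0.3, -172.3]
force: [1.2, 0.3, -1.1]
opening: 0.022
gripper_force: 30.0
```

Request:
{"method": "send_rows", "body": {
  "deltas": [
    [[0,0,0],0],
    [[0,0,0],0],
    [[0,0,0],0],
    [[0,0,0],0],
    [[0,0,0],0]
  ]
}}

```text
clock: 10.07
tool_pos: [0.6528, 0.0643, 0.1648]
orientation: [-180.0, -0.1, -172.3]
force: [-0.2, -1.0, -1.3]
opening: 0.0222
gripper_force: 30.0
```

```bash
python3 - <<'E'
from fit import *
s=ctrl.snapshot("top"); q=ctrl.snapshot("scene"); o=ctrl.get_obs(); print(o["tool_pos"],o["opening"])
z=o["tool_pos"][2]-.060
# fit held bolt in scene view, tool pos known
r=fit([.653,.0645,np.radians(-172.3)],z,bolt("fine"),[q]); print(r.x[:2]*1000,np.degrees(r.x[2]),r.fun)
save(q,"s5.png",(150,100,350,250),4)
E
python3 mv.py @653,64.5,166,-172.3 617.2,-76.1,130,-169.4
```

```text
[0.65299949 0.06439357 0.16513556] 0.02226173835782981
[691.51550838  77.76972783] -181.07479155190254 -0.7086379136354427
now [ 653.    64.4  165.1 -172.3] t 10.17 F [ 0.5  0.  -1.6] open 22.3 gf 30.0 rp [-1.8e+02 -1.0e-01]
617.2,-76.1,130,-169.4 [[0.0679, -0.1682, 0.045], np.float64(-0.0322)]
```

View pics/s5.png

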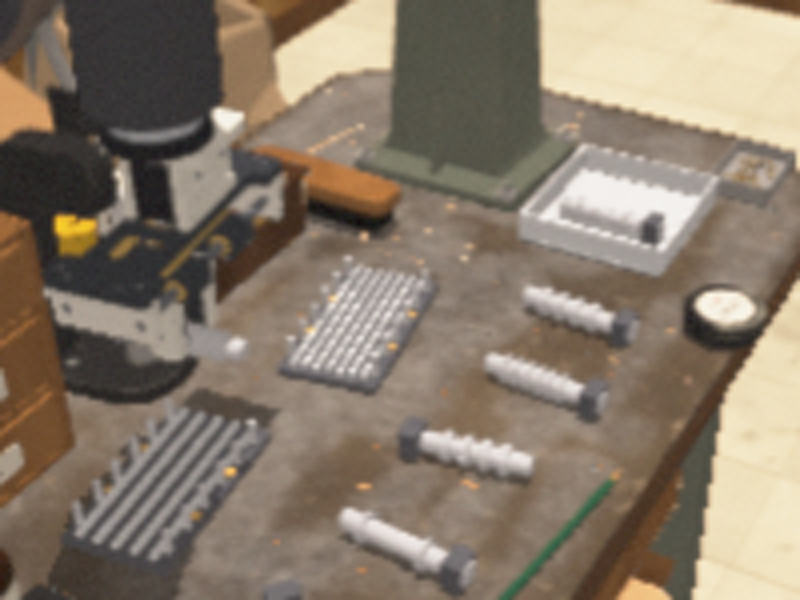

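The coarse gauge is now empty and the bolt is held, with its tip showing at crop (240,347). I'll use the tip to get the bolt's longitudinal offset in the grip.

```bash
python3 - <<'E'
from h import *
q=ctrl.snapshot("scene"); o=ctrl.get_obs()
c=np.array([653,64.4]);a=np.radians(-172.3);u=np.array([np.cos(a),np.sin(a)])
for uv in((240,347),(246,347)):
    p=px2w(q,(150+uv[0]/4-.4,100+uv[1]/4-.4),.105)[:2]*1000; d=p-c; print(p,d@u,d@[-u[1],u[0]])
# expected tip pixel for offset 0
p=np.append((c+43*u)/1000,.105); w=(w2px(q,p)-[150,100]+.4)*4; print("pred tip face centre",w)
E
python3 mv.py @653,64.5,166,-172.3 617.2,-76.1,110,-169.4
```

```text
[607.55553817  58.28063033] 45.85460919609645 -0.02473755372529018
[603.83468002  56.19749292] 49.82102873823789 1.5410730326921716
pred tip face centre [236.45385032 346.10544732]
now [ 653.1   64.4  165.3 -172.3] t 10.22 F [-0.2 -0.3 -2.1] open 22.1 gf 30.0 rp [-180.   -0.]
617.2,-76.1,110,-169.4 [[0.0679, -0.1682, 0.07], np.float64(-0.0322)]
```

Request:
{"method": "send_rows", "body": {
  "deltas": [
    [[0.0136,-0.0336,0.005],-0.0064],
    [[0.0272,-0.0673,0.02],-0.0129],
    [[0.0407,-0.1009,0.035],-0.0193],
    [[0.0543,-0.1346,0.055],-0.0258],
    [[0.0679,-0.1682,0.07],-0.0322]
  ]
}}

```text
clock: 10.63
tool_pos: [0.6167, -0.0773, 0.1089]
orientation: [180.0, -0.0, -169.4]
force: [0.6, -0.2, -1.5]
opening: 0.0221
gripper_force: 30.0
```

Request:
{"method": "send_rows", "body": {
  "deltas": [
    [[0,0,0],0],
    [[0,0,0],0],
    [[0,0,0.01],0],
    [[0,0,0.0188],0],
    [[0,0,0.0188],0]
  ]
}}

```text
clock: 11.05
tool_pos: [0.6172, -0.0753, 0.0933]
orientation: [180.0, -0.1, -169.4]
force: [2.0, 0.0, -2.0]
opening: 0.0223
gripper_force: 30.0
```

Request:
{"method": "send_rows", "body": {
  "deltas": [
    [[0,0,0.002],0],
    [[0,0,0.005],0],
    [[0,0,0.008],0],
    [[0,0,0.01],0],
    [[0,0,0.01],0]
  ]
}}

```text
clock: 11.47
tool_pos: [0.6175, -0.0759, 0.087]
orientation: [180.0, 0.0, -169.4]
force: [-1.7, 0.9, 0.9]
opening: 0.0221
gripper_force: 30.0
```

Request:
{"method": "send_rows", "body": {
  "deltas": [
    [[0,0,0],0],
    [[0,0,0],0],
    [[0,0,0],0],
    [[0,0,0],0],
    [[0,0,0],0]
  ]
}}

```text
clock: 11.88
tool_pos: [0.6175, -0.0761, 0.087]
orientation: [180.0, 0.0, -169.4]
force: [-0.7, 2.3, 1.2]
opening: 0.0223
gripper_force: 30.0
```

```bash
python3 mv.py @617.2,-76.1,87,-169.4
```

```text
now [ 617.5  -76.1   87.  -169.4] t 11.88 F [-0.7  2.3  1.2] open 22.3 gf 30.0 rp [180.   0.]
```

Request:
{"method": "send_rows", "body": {
  "deltas": [
    [[0,0,0.0005],0],
    [[0,0,0.001],0],
    [[0,0,0.0015],0],
    [[0,0,0.002],0],
    [[0,0,0.002],0]
  ]
}}

```text
clock: 12.3
tool_pos: [0.6177, -0.0761, 0.0866]
orientation: [-180.0, 0.1, -169.4]
force: [-4.9, 2.2, 12.6]
opening: 0.0223
gripper_force: 30.0
```

Request:
{"method": "send_rows", "body": {
  "deltas": [
    [[0,0,0],0],
    [[0,0,0],0],
    [[0,0,0],0],
    [[0,0,0],0],
    [[0,0,0],0]
  ]
}}

```text
clock: 12.72
tool_pos: [0.6176, -0.0761, 0.0866]
orientation: [-180.0, 0.1, -169.4]
force: [-4.2, 3.8, 12.6]
opening: 0.0221
gripper_force: 30.0
```

Request:
{"method": "send_rows", "body": {
  "deltas": [
    [[0.0005,0,0],0],
    [[0.001,0,0],0],
    [[0.0015,0,0],0],
    [[0.0015,0,0],0],
    [[0.0015,0,0],0]
  ]
}}

```text
clock: 13.13
tool_pos: [0.6174, -0.0761, 0.0867]
orientation: [-180.0, 0.2, -169.4]
force: [-1.8, 3.4, 10.0]
opening: 0.0226
gripper_force: 30.0
```

Request:
{"method": "send_rows", "body": {
  "deltas": [
    [[0.0005,0,0],0],
    [[0.001,0,0],0],
    [[0.0015,0,0],0],
    [[0.0015,0,0],0],
    [[0.0015,0,0],0]
  ]
}}

```text
clock: 13.55
tool_pos: [0.6171, -0.0762, 0.0868]
orientation: [-180.0, 0.3, -169.4]
force: [1.5, 2.8, 7.6]
opening: 0.0223
gripper_force: 30.0
```

Request:
{"method": "send_rows", "body": {
  "deltas": [
    [[0.001,0,0],0],
    [[0.002,0,0],0],
    [[0.002,0,0],0],
    [[0.002,0,0],0],
    [[0.002,0,0],0]
  ]
}}

```text
clock: 13.97
tool_pos: [0.6167, -0.0763, 0.0869]
orientation: [-180.0, 0.4, -169.3]
force: [5.2, 3.5, 4.5]
opening: 0.0221
gripper_force: 30.0
```

Request:
{"method": "send_rows", "body": {
  "deltas": [
    [[0.001,0,0],0],
    [[0.002,0,0],0],
    [[0.002,0,0],0],
    [[0.002,0,0],0],
    [[0.002,0,0],0]
  ]
}}

```text
clock: 14.38
tool_pos: [0.6163, -0.0764, 0.087]
orientation: [-179.9, 0.5, -169.3]
force: [9.8, 3.4, 1.0]
opening: 0.0221
gripper_force: 30.0
```

Request:
{"method": "send_rows", "body": {
  "deltas": [
    [[0,0,-0.005],0],
    [[-0.005,0,-0.006],0],
    [[-0.0107,0,-0.006],0],
    [[-0.0107,0,-0.006],0],
    [[-0.0107,0,-0.006],0]
  ]
}}

```text
clock: 14.8
tool_pos: [0.6198, -0.0759, 0.0893]
orientation: [180.0, -0.1, -169.4]
force: [-0.9, -0.7, -1.8]
opening: 0.0226
gripper_force: 30.0
```

Request:
{"method": "send_rows", "body": {
  "deltas": [
    [[0,0,0.002],0],
    [[0,0,0.004],0],
    [[0,0,0.006],0],
    [[0,0,0.006],0],
    [[0,0,0.006],0]
  ]
}}

```text
clock: 15.22
tool_pos: [0.6202, -0.0757, 0.085]
orientation: [-180.0, -0.0, -169.4]
force: [0.2, 0.2, -1.8]
opening: 0.0223
gripper_force: 30.0
```

Request:
{"method": "send_rows", "body": {
  "deltas": [
    [[0,0,0],0],
    [[0,0,0],0],
    [[0,0,0],0],
    [[0,0,0],0],
    [[0,0,0],0]
  ]
}}

```text
clock: 15.63
tool_pos: [0.6202, -0.0756, 0.0852]
orientation: [180.0, -0.0, -169.4]
force: [1.0, 0.4, -1.4]
opening: 0.0222
gripper_force: 30.0
```

Request:
{"method": "send_rows", "body": {
  "deltas": [
    [[0,0,0.001],0],
    [[0,0,0.002],0],
    [[0,0,0.003],0],
    [[0,0,0.004],0],
    [[0,0,0.004],0]
  ]
}}

```text
clock: 16.05
tool_pos: [0.6203, -0.0757, 0.0829]
orientation: [-180.0, 0.0, -169.4]
force: [-2.6, 0.6, 7.4]
opening: 0.0227
gripper_force: 30.0
```

Request:
{"method": "send_rows", "body": {
  "deltas": [
    [[0,0,0],0],
    [[0,0,0],0],
    [[0,0,0],0],
    [[0,0,0],0],
    [[0,0,0],0]
  ]
}}

```text
clock: 16.47
tool_pos: [0.6202, -0.0757, 0.0829]
orientation: [-180.0, 0.0, -169.4]
force: [-3.0, 0.1, 6.4]
opening: 0.0226
gripper_force: 30.0
```

Request:
{"method": "send_rows", "body": {
  "deltas": [
    [[0,0,0],0],
    [[0,0,0],0],
    [[0,0,0],0],
    [[0,0,0],0],
    [[0,0,0],0]
  ],
  "gripper": 0.5
}}

```text
clock: 16.88
tool_pos: [0.6203, -0.0756, 0.0818]
orientation: [180.0, -0.0, -169.4]
force: [-0.6, -0.3, -0.6]
opening: 0.0433
gripper_force: 0.0
```

Request:
{"method": "send_rows", "body": {
  "deltas": [
    [[0,0,-0.02],0],
    [[0,0,-0.06],0],
    [[0,0,-0.09],0],
    [[0,0,-0.1],0],
    [[0,0,-0.1],0]
  ]
}}

```text
clock: 17.3
tool_pos: [0.6217, -0.0755, 0.1647]
orientation: [-180.0, 0.3, -169.4]
force: [0.1, -0.6, 0.1]
opening: 0.0438
gripper_force: 0.0
```

```bash
cat > chk.py <<'E'
# chk.py name kind z  -> refit loose bolt
import sys,json; from fit import *
s=ctrl.snapshot("top"); q=ctrl.snapshot("scene"); R=json.load(open("res.json"))
for a in sys.argv[1:]:
    n,k,z=a.split(","); p=R[n]
    for l,S in(("both",[s,q]),("scene",[q])):
        r=fit(p,float(z),bolt(k),S); print(n,l,np.round(r.x[:2]*1000,1),round(np.degrees(r.x[2]),1),round(r.fun,3))
save(q,"last.png",(150,100,350,250),4)
E
python3 chk.py C,fine,.012
python3 mv.py @620.2,-75.6,162,-169.4 460,-123,140,-180.2 460,-123,72,-180.2; cp pics/last.png pics/s6.png
```

```text
C both [ 460.  -122.9] -0.2 -0.823
C scene [ 459.4 -125.2] 2.5 -0.855
now [ 620.   -75.6  161.6 -169.4] t 17.4 F [ 0.2  0.8 -1. ] open 44.2 gf 0.0 rp [180.   0.]
460,-123,140,-180.2 [[0.2077, -0.0214, 0.0275], np.float64(0.12)]
460,-123,72,-180.2 [[0.0, 0.0, 0.085], np.float64(-0.0)]
```

View pics/s6.png

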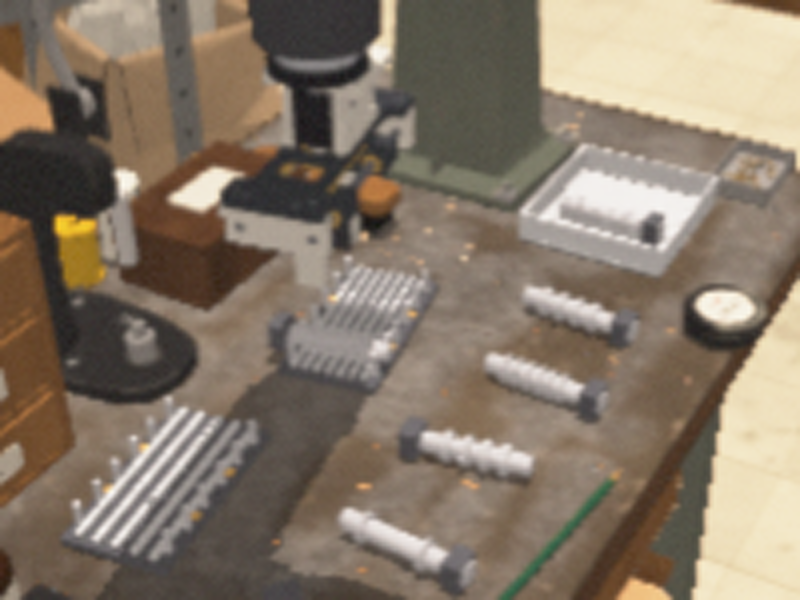

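Fine_2 lies seated in fine lane 2 (crop 335,340). Next is bolt C.

Request:
{"method": "send_rows", "body": {
  "deltas": [
    [[0.0415,-0.0043,0.0055],0.024],
    [[0.083,-0.0086,0.011],0.048],
    [[0.1246,-0.0128,0.0165],0.072],
    [[0.1661,-0.0171,0.022],0.096],
    [[0.2077,-0.0214,0.0275],0.12]
  ]
}}

```text
clock: 17.82
tool_pos: [0.4575, -0.1235, 0.1382]
orientation: [-180.0, -0.2, 179.7]
force: [0.1, 0.1, 0.5]
opening: 0.0442
gripper_force: 0.0
```

Request:
{"method": "send_rows", "body": {
  "deltas": [
    [[0,0,0.01],0],
    [[0,0,0.035],0],
    [[0,0,0.06],0],
    [[0,0,0.08],0],
    [[0,0,0.085],0]
  ]
}}

```text
clock: 18.23
tool_pos: [0.4577, -0.1233, 0.0688]
orientation: [-180.0, -0.3, 179.8]
force: [-1.4, 1.0, -1.0]
opening: 0.0439
gripper_force: 0.0
```

Request:
{"method": "send_rows", "body": {
  "deltas": [
    [[0,0,0],0],
    [[0,0,0],0],
    [[0,0,0],0],
    [[0,0,0],0],
    [[0,0,0],0]
  ],
  "gripper": 0.0
}}

```text
clock: 18.65
tool_pos: [0.4606, -0.123, 0.0727]
orientation: [180.0, 0.1, 179.8]
force: [0.9, -0.4, -0.2]
opening: 0.0226
gripper_force: 30.0
```

Request:
{"method": "send_rows", "body": {
  "deltas": [
    [[0,0,0],0],
    [[0,0,0],0],
    [[0,0,0],0],
    [[0,0,0],0],
    [[0,0,0],0]
  ]
}}

```text
clock: 19.07
tool_pos: [0.4606, -0.123, 0.0726]
orientation: [180.0, 0.1, 179.8]
force: [-0.4, 0.6, 6.0]
opening: 0.0225
gripper_force: 30.0
```

Request:
{"method": "send_rows", "body": {
  "deltas": [
    [[0,0,-0.01],0],
    [[0,0,-0.03],0],
    [[0,0,-0.05],0],
    [[0,0,-0.0725],0],
    [[0,0,-0.0725],0]
  ]
}}

```text
clock: 19.48
tool_pos: [0.4614, -0.123, 0.1331]
orientation: [180.0, 0.2, 179.8]
force: [0.2, -0.2, -1.3]
opening: 0.0226
gripper_force: 30.0
```

```bash
python3 mv.py @460,-123,130,-180.2 635.6,-174.4,110,-169.4 635.6,-174.4,91,-169.4
```

```text
now [ 461.4 -123.   133.1  179.8] t 19.48 F [ 0.2 -0.2 -1.3] open 22.6 gf 30.0 rp [180.    0.2]
635.6,-174.4,110,-169.4 [[-0.2197, -0.0635, 0.025], np.float64(-0.12)]
635.6,-174.4,91,-169.4 [[-0.0, 0.0, 0.0238], np.float64(-0.0)]
```

Request:
{"method": "send_rows", "body": {
  "deltas": [
    [[-0.044,-0.0127,0.005],-0.024],
    [[-0.088,-0.0254,0.01],-0.048],
    [[-0.132,-0.0381,0.015],-0.072],
    [[-0.177,-0.0508,0.02],-0.096],
    [[-0.2207,-0.0635,0.025],-0.12]
  ]
}}

```text
clock: 19.9
tool_pos: [0.6376, -0.175, 0.1091]
orientation: [180.0, -0.1, -169.3]
force: [0.8, -0.0, -0.3]
opening: 0.0223
gripper_force: 30.0
```

Request:
{"method": "send_rows", "body": {
  "deltas": [
    [[0,0,0],0],
    [[0,0,0.005],0],
    [[0,0,0.015],0],
    [[0,0,0.0238],0],
    [[0,0,0.0238],0]
  ]
}}

```text
clock: 20.32
tool_pos: [0.6344, -0.174, 0.089]
orientation: [179.9, -0.2, -169.4]
force: [-0.2, -0.1, -1.2]
opening: 0.0226
gripper_force: 30.0
```

Request:
{"method": "send_rows", "body": {
  "deltas": [
    [[0,0,0.002],0],
    [[0,0,0.004],0],
    [[0,0,0.006],0],
    [[0,0,0.0075],0],
    [[0,0,0.0075],0]
  ]
}}

```text
clock: 20.73
tool_pos: [0.6364, -0.1744, 0.085]
orientation: [180.0, 0.0, -169.4]
force: [0.6, 0.2, -1.5]
opening: 0.022
gripper_force: 30.0
```

Request:
{"method": "send_rows", "body": {
  "deltas": [
    [[0,0,0],0],
    [[0,0,0],0],
    [[0,0,0],0],
    [[0,0,0],0],
    [[0,0,0],0]
  ]
}}

```text
clock: 21.15
tool_pos: [0.6365, -0.1745, 0.085]
orientation: [-180.0, 0.0, -169.4]
force: [-0.6, -0.2, -2.1]
opening: 0.0222
gripper_force: 30.0
```

Request:
{"method": "send_rows", "body": {
  "deltas": [
    [[0,0,0.001],0],
    [[0,0,0.002],0],
    [[0,0,0.003],0],
    [[0,0,0.004],0],
    [[0,0,0.004],0]
  ]
}}

```text
clock: 21.57
tool_pos: [0.6365, -0.1745, 0.0825]
orientation: [-180.0, -0.0, -169.4]
force: [-4.1, 1.2, 5.1]
opening: 0.0221
gripper_force: 30.0
```

Request:
{"method": "send_rows", "body": {
  "deltas": [
    [[0,0,0],0],
    [[0,0,0],0],
    [[0,0,0],0],
    [[0,0,0],0],
    [[0,0,0],0]
  ]
}}

```text
clock: 21.98
tool_pos: [0.6365, -0.1745, 0.0825]
orientation: [-180.0, 0.0, -169.4]
force: [-2.6, 0.3, 4.0]
opening: 0.0222
gripper_force: 30.0
```

Seated at 82.5, as predicted. I'll release, retract and check bolt D.

Request:
{"method": "send_rows", "body": {
  "deltas": [
    [[0,0,0],0],
    [[0,0,0],0],
    [[0,0,0],0],
    [[0,0,0],0],
    [[0,0,0],0]
  ],
  "gripper": 0.5
}}

```text
clock: 22.4
tool_pos: [0.6366, -0.1745, 0.0817]
orientation: [-180.0, 0.0, -169.4]
force: [0.9, 0.1, -0.3]
opening: 0.0431
gripper_force: 0.0
```

Request:
{"method": "send_rows", "body": {
  "deltas": [
    [[0,0,-0.02],0],
    [[0,0,-0.05],0],
    [[0,0,-0.07],0],
    [[0,0,-0.08],0],
    [[0,0,-0.08],0]
  ]
}}

```text
clock: 22.82
tool_pos: [0.6376, -0.1745, 0.1478]
orientation: [-180.0, 0.2, -169.4]
force: [-0.5, -0.1, -0.1]
opening: 0.044
gripper_force: 0.0
```

```bash
python3 chk.py D,coarse,.012 B,coarse,.012
python3 mv.py @636.6,-174.4,145.8,-169.4 478,-224,140,-182.5 478,-224,72,-182.5
```

```text
D both [ 477.9 -223.8] -3.1 -0.818
D scene [ 477.2 -225.6] -0.9 -0.864
B both [461.4 -21.3] -166.9 -0.485
B scene [460.1 -21.6] -167.4 -0.868
now [ 636.2 -174.3  145.2 -169.4] t 22.92 F [ 0.9 -0.1 -0.6] open 43.8 gf 0.0 rp [180.  -0.]
478,-224,140,-182.5 [[0.2063, -0.0245, 0.0073], np.float64(0.1456)]
478,-224,72,-182.5 [[0.0, 0.0, 0.085], np.float64(-0.0)]
```

Request:
{"method": "send_rows", "body": {
  "deltas": [
    [[0.0413,-0.0049,0.0015],0.029],
    [[0.0825,-0.0098,0.003],0.058],
    [[0.1238,-0.0147,0.0045],0.087],
    [[0.165,-0.0196,0.006],0.1165],
    [[0.2063,-0.0245,0.0073],0.1456]
  ]
}}

```text
clock: 23.33
tool_pos: [0.4754, -0.2242, 0.1382]
orientation: [180.0, -0.2, 177.4]
force: [-0.7, 0.1, 0.2]
opening: 0.0438
gripper_force: 0.0
```

Request:
{"method": "send_rows", "body": {
  "deltas": [
    [[0,0,0.01],0],
    [[0,0,0.035],0],
    [[0,0,0.06],0],
    [[0,0,0.08],0],
    [[0,0,0.085],0]
  ]
}}

```text
clock: 23.75
tool_pos: [0.4755, -0.2238, 0.0685]
orientation: [180.0, -0.3, 177.4]
force: [-0.9, 0.4, 0.2]
opening: 0.0438
gripper_force: 0.0
```

Request:
{"method": "send_rows", "body": {
  "deltas": [
    [[0,0,0],0],
    [[0,0,0],0],
    [[0,0,0],0],
    [[0,0,0],0],
    [[0,0,0],0]
  ],
  "gripper": 0.0
}}

```text
clock: 24.17
tool_pos: [0.4784, -0.2241, 0.0727]
orientation: [-180.0, 0.1, 177.5]
force: [0.4, -0.0, 0.8]
opening: 0.023
gripper_force: 30.0
```

Request:
{"method": "send_rows", "body": {
  "deltas": [
    [[0,0,0],0],
    [[0,0,0],0],
    [[0,0,0],0],
    [[0,0,0],0],
    [[0,0,0],0]
  ]
}}

```text
clock: 24.58
tool_pos: [0.4785, -0.2241, 0.0726]
orientation: [-180.0, 0.1, 177.5]
force: [-0.5, 1.0, 5.4]
opening: 0.0224
gripper_force: 30.0
```

Request:
{"method": "send_rows", "body": {
  "deltas": [
    [[0,0,-0.01],0],
    [[0,0,-0.04],0],
    [[0,0,-0.07],0],
    [[0,0,-0.1],0],
    [[0,0,-0.1],0]
  ]
}}

```text
clock: 25.0
tool_pos: [0.4798, -0.2245, 0.1566]
orientation: [-179.9, 0.4, 177.5]
force: [0.8, -0.5, -0.7]
opening: 0.0229
gripper_force: 30.0
```

```bash
python3 mv.py @478,-224,152,-182.5 650,65.2,112,-172.3 650,65.2,91,-172.3
```

```text
now [ 479.8 -224.5  156.6  177.5] t 25.0 F [ 0.8 -0.5 -0.7] open 22.9 gf 30.0 rp [-179.9    0.4]
650,65.2,112,-172.3 [[-0.0995, 0.1853, 0.025], np.float64(-0.0567)]
650,65.2,112,-172.3 [[-0.1156, 0.1757, 0.025], np.float64(-0.0567)]
650,65.2,91,-172.3 [[-0.0, 0.0, 0.0262], np.float64(-0.0)]
```

Request:
{"method": "send_rows", "body": {
  "deltas": [
    [[-0.0199,0.0371,0.005],-0.0113],
    [[-0.0398,0.0741,0.01],-0.0227],
    [[-0.0597,0.1112,0.015],-0.034],
    [[-0.0796,0.1482,0.02],-0.0454],
    [[-0.0995,0.1853,0.025],-0.0567]
  ]
}}

```text
clock: 25.42
tool_pos: [0.5639, -0.0781, 0.1317]
orientation: [180.0, -0.0, -177.4]
force: [1.1, -0.6, -1.3]
opening: 0.0226
gripper_force: 30.0
```

Request:
{"method": "send_rows", "body": {
  "deltas": [
    [[-0.0231,0.0351,0.005],-0.0113],
    [[-0.0462,0.0703,0.01],-0.0227],
    [[-0.0694,0.1054,0.015],-0.034],
    [[-0.0925,0.1406,0.02],-0.0454],
    [[-0.1156,0.1757,0.025],-0.0567]
  ]
}}

```text
clock: 25.83
tool_pos: [0.65, 0.0666, 0.1114]
orientation: [-180.0, -0.1, -172.3]
force: [0.8, -0.5, -0.9]
opening: 0.0224
gripper_force: 30.0
```

Request:
{"method": "send_rows", "body": {
  "deltas": [
    [[0,0,0],0],
    [[0,0,0.005],0],
    [[0,0,0.015],0],
    [[0,0,0.0262],0],
    [[0,0,0.0262],0]
  ]
}}

```text
clock: 26.25
tool_pos: [0.648, 0.0638, 0.0885]
orientation: [-180.0, -0.2, -172.4]
force: [-1.0, -0.5, -1.9]
opening: 0.0228
gripper_force: 30.0
```

Request:
{"method": "send_rows", "body": {
  "deltas": [
    [[0,0,0.002],0],
    [[0,0,0.004],0],
    [[0,0,0.006],0],
    [[0,0,0.0075],0],
    [[0,0,0.0075],0]
  ]
}}

```text
clock: 26.67
tool_pos: [0.6499, 0.065, 0.0849]
orientation: [180.0, 0.0, -172.3]
force: [-0.7, -0.7, -1.0]
opening: 0.0227
gripper_force: 30.0
```

Request:
{"method": "send_rows", "body": {
  "deltas": [
    [[0,0,0],0],
    [[0,0,0],0],
    [[0,0,0],0],
    [[0,0,0],0],
    [[0,0,0],0]
  ]
}}

```text
clock: 27.08
tool_pos: [0.65, 0.0652, 0.085]
orientation: [180.0, 0.0, -172.3]
force: [0.2, 0.4, -1.0]
opening: 0.0227
gripper_force: 30.0
```

Request:
{"method": "send_rows", "body": {
  "deltas": [
    [[0,0,0.001],0],
    [[0,0,0.002],0],
    [[0,0,0.003],0],
    [[0,0,0.004],0],
    [[0,0,0.004],0]
  ]
}}

```text
clock: 27.5
tool_pos: [0.6499, 0.0652, 0.0825]
orientation: [-180.0, 0.0, -172.3]
force: [-2.9, 0.6, 5.4]
opening: 0.0227
gripper_force: 30.0
```

Request:
{"method": "send_rows", "body": {
  "deltas": [
    [[0,0,0],0],
    [[0,0,0],0],
    [[0,0,0],0],
    [[0,0,0],0],
    [[0,0,0],0]
  ]
}}

```text
clock: 27.92
tool_pos: [0.6499, 0.0652, 0.0825]
orientation: [-180.0, 0.0, -172.3]
force: [-2.5, 0.5, 4.9]
opening: 0.0226
gripper_force: 30.0
```

Request:
{"method": "send_rows", "body": {
  "deltas": [
    [[0,0,0],0],
    [[0,0,0],0],
    [[0,0,0],0],
    [[0,0,0],0],
    [[0,0,0],0]
  ],
  "gripper": 0.5
}}

```text
clock: 28.33
tool_pos: [0.6499, 0.0651, 0.0816]
orientation: [-180.0, -0.0, -172.3]
force: [-0.3, -0.3, -0.5]
opening: 0.0432
gripper_force: 0.0
```

Request:
{"method": "send_rows", "body": {
  "deltas": [
    [[0,0,-0.02],0],
    [[0,0,-0.05],0],
    [[0,0,-0.07],0],
    [[0,0,-0.08],0],
    [[0,0,-0.08],0]
  ]
}}

```text
clock: 28.75
tool_pos: [0.6509, 0.0655, 0.1478]
orientation: [180.0, 0.2, -172.3]
force: [0.3, 0.7, -0.6]
opening: 0.044
gripper_force: 0.0
```

```bash
python3 chk.py B,coarse,.012 A,stripped,.012
python3 mv.py @650,65.2,145.8,-172.3 460.3,-20.5,130,-168.5 460.3,-20.5,72,-168.5; python3 mv.py @460.3,-20.5,142,-168.5 643.3,114.7,112,-172.3; cp pics/last.png pics/s7.png
```

```text
B both [459.9 -19.6] -169.4 -0.834
B scene [459.8 -21.9] -166.7 -0.866
A both [463.5  90.3] -2.8 -0.846
A scene [462.4  88.6] -3.0 -0.864
now [ 649.5   65.1  145.2 -172.3] t 28.85 F [-0.   0.2  0.4] open 43.6 gf 0.0 rp [180.  -0.]
460.3,-20.5,130,-168.5 [[0.1247, -0.0372, 0.0099], np.float64(-0.0211)]
460.3,-20.5,130,-168.5 [[0.1258, -0.033, 0.0099], np.float64(-0.0211)]
460.3,-20.5,72,-168.5 [[-0.0, -0.0, 0.0725], np.float64(-0.0)]
now [ 649.5   65.1  145.2 -172.3] t 28.85 F [-0.   0.2  0.4] open 43.6 gf 0.0 rp [180.  -0.]
643.3,114.7,112,-172.3 [[-0.1289, 0.06, 0.0188], np.float64(0.0211)]
643.3,114.7,112,-172.3 [[-0.1269, 0.0642, 0.0188], np.float64(0.0211)]
```

View pics/s7.png

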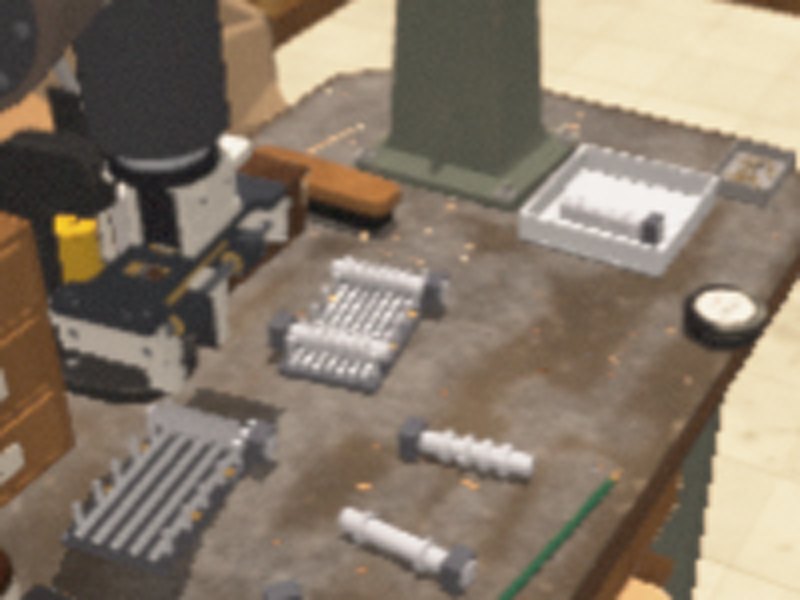

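The fine gauge holds two seated bolts (crop 375,275 and 340,340), and coarse lane 0 is filled (205,425). B and A are still loose (465,450 and 405,545). Picking B.

Request:
{"method": "send_rows", "body": {
  "deltas": [
    [[0.025,-0.0074,0.002],-0.0042],
    [[0.0499,-0.0149,0.004],-0.0084],
    [[0.0748,-0.0223,0.006],-0.0127],
    [[0.0998,-0.0298,0.008],-0.0169],
    [[0.1247,-0.0372,0.0099],-0.0211]
  ]
}}

```text
clock: 29.27
tool_pos: [0.5532, 0.0216, 0.1361]
orientation: [-180.0, -0.2, -170.4]
force: [-0.4, -0.2, 0.4]
opening: 0.0441
gripper_force: 0.0
```

Request:
{"method": "send_rows", "body": {
  "deltas": [
    [[0.025,-0.0066,0.002],-0.0042],
    [[0.0503,-0.0132,0.004],-0.0084],
    [[0.0755,-0.0198,0.006],-0.0127],
    [[0.1006,-0.0264,0.008],-0.0169],
    [[0.1258,-0.033,0.0099],-0.0211]
  ]
}}

```text
clock: 29.68
tool_pos: [0.4584, -0.0212, 0.1285]
orientation: [-180.0, -0.1, -168.5]
force: [-0.4, -0.2, 0.5]
opening: 0.0435
gripper_force: 0.0
```

Request:
{"method": "send_rows", "body": {
  "deltas": [
    [[0,0,0.01],0],
    [[0,0,0.035],0],
    [[0,0,0.055],0],
    [[0,0,0.07],0],
    [[0,0,0.0725],0]
  ]
}}

```text
clock: 30.1
tool_pos: [0.4586, -0.021, 0.0691]
orientation: [-180.0, -0.3, -168.5]
force: [-0.1, 1.3, -0.1]
opening: 0.0436
gripper_force: 0.0
```

Request:
{"method": "send_rows", "body": {
  "deltas": [
    [[0,0,0],0],
    [[0,0,0],0],
    [[0,0,0],0],
    [[0,0,0],0],
    [[0,0,0],0]
  ],
  "gripper": 0.0
}}

```text
clock: 30.52
tool_pos: [0.4606, -0.0204, 0.0725]
orientation: [180.0, 0.1, -168.5]
force: [0.5, -0.3, 0.8]
opening: 0.0229
gripper_force: 29.9
```

Request:
{"method": "send_rows", "body": {
  "deltas": [
    [[0,0,0],0],
    [[0,0,0],0],
    [[0,0,0],0],
    [[0,0,0],0],
    [[0,0,0],0]
  ]
}}

```text
clock: 30.93
tool_pos: [0.4606, -0.0203, 0.0724]
orientation: [180.0, 0.1, -168.5]
force: [-1.0, 1.0, 6.0]
opening: 0.0226
gripper_force: 29.9
```

Request:
{"method": "send_rows", "body": {
  "deltas": [
    [[0,0,-0.01],0],
    [[0,0,-0.035],0],
    [[0,0,-0.065],0],
    [[0,0,-0.0875],0],
    [[0,0,-0.0875],0]
  ]
}}

```text
clock: 31.35
tool_pos: [0.4616, -0.0202, 0.1454]
orientation: [180.0, 0.3, -168.5]
force: [-0.0, -0.6, -2.5]
opening: 0.0225
gripper_force: 29.9
```

Request:
{"method": "send_rows", "body": {
  "deltas": [
    [[-0.0258,0.012,0.0038],0.0042],
    [[-0.0516,0.024,0.0076],0.0084],
    [[-0.0773,0.036,0.0114],0.0127],
    [[-0.1031,0.048,0.015],0.0169],
    [[-0.1289,0.06,0.0188],0.0211]
  ]
}}

```text
clock: 31.77
tool_pos: [0.5518, 0.0475, 0.1263]
orientation: [-180.0, -0.1, -170.4]
force: [-0.3, -0.3, -1.0]
opening: 0.0227
gripper_force: 29.9
```

Request:
{"method": "send_rows", "body": {
  "deltas": [
    [[-0.0254,0.0128,0.0038],0.0042],
    [[-0.0508,0.0257,0.0076],0.0084],
    [[-0.0761,0.0385,0.0114],0.0127],
    [[-0.1015,0.0514,0.015],0.0169],
    [[-0.1269,0.0642,0.0188],0.0211]
  ]
}}

```text
clock: 32.18
tool_pos: [0.6433, 0.115, 0.1108]
orientation: [-180.0, -0.1, -172.3]
force: [0.0, -0.9, -0.5]
opening: 0.0228
gripper_force: 29.9
```

Request:
{"method": "send_rows", "body": {
  "deltas": [
    [[0,0,0],0],
    [[0,0,0.005],0],
    [[0,0,0.015],0],
    [[0,0,0.0262],0],
    [[0,0,0.0262],0]
  ]
}}

```text
clock: 32.6
tool_pos: [0.6412, 0.1136, 0.0884]
orientation: [-180.0, -0.2, -172.4]
force: [0.1, 0.2, -2.3]
opening: 0.0227
gripper_force: 29.9
```

Request:
{"method": "send_rows", "body": {
  "deltas": [
    [[0,0,0.002],0],
    [[0,0,0.004],0],
    [[0,0,0.006],0],
    [[0,0,0.0075],0],
    [[0,0,0.0075],0]
  ]
}}

```text
clock: 33.02
tool_pos: [0.6432, 0.1146, 0.0849]
orientation: [180.0, 0.0, -172.3]
force: [-0.3, -0.6, -1.6]
opening: 0.0226
gripper_force: 29.9
```

Request:
{"method": "send_rows", "body": {
  "deltas": [
    [[0,0,0],0],
    [[0,0,0],0],
    [[0,0,0],0],
    [[0,0,0],0],
    [[0,0,0],0]
  ]
}}

```text
clock: 33.43
tool_pos: [0.6433, 0.1147, 0.085]
orientation: [180.0, 0.0, -172.3]
force: [0.5, 0.1, -1.8]
opening: 0.0228
gripper_force: 29.9
```

Request:
{"method": "send_rows", "body": {
  "deltas": [
    [[0,0,0.001],0],
    [[0,0,0.002],0],
    [[0,0,0.003],0],
    [[0,0,0.004],0],
    [[0,0,0.004],0]
  ]
}}

```text
clock: 33.85
tool_pos: [0.6433, 0.1147, 0.0823]
orientation: [-180.0, 0.0, -172.3]
force: [-1.8, 0.3, 4.1]
opening: 0.0229
gripper_force: 29.9
```

Request:
{"method": "send_rows", "body": {
  "deltas": [
    [[0,0,0],0],
    [[0,0,0],0],
    [[0,0,0],0],
    [[0,0,0],0],
    [[0,0,0],0]
  ]
}}

```text
clock: 34.27
tool_pos: [0.6433, 0.1147, 0.0822]
orientation: [-180.0, 0.0, -172.3]
force: [-2.6, -0.0, 5.1]
opening: 0.0226
gripper_force: 29.9
```

```bash
python3 mv.py @643.3,114.7,145.8,-172.3 463.5,90,130,-182.8; python3 mv.py @463.5,90,150,-182.8 517,-150,180,-180 517,-423,180,-180 517,-423,79,-180
```

```text
now [ 643.3  114.7   82.2 -172.3] t 34.27 F [-2.6 -0.   5.1] open 22.6 gf 29.9 rp [-180.    0.]
463.5,90,130,-182.8 [[0.2269, -0.0005, 0.0198], np.float64(0.1167)]
now [ 643.3  114.7   82.2 -172.3] t 34.27 F [-2.6 -0.   5.1] open 22.6 gf 29.9 rp [-180.    0.]
517,-150,180,-180 [[-0.0407, -0.1482, -0.0188], np.float64(-0.0156)]
517,-150,180,-180 [[-0.0371, -0.1491, -0.0188], np.float64(-0.0156)]
517,-423,180,-180 [[0.0, -0.1706, -0.0], np.float64(-0.0)]
517,-423,180,-180 [[0.0, -0.1706, -0.0], np.float64(-0.0)]
517,-423,79,-180 [[-0.0, 0.0, 0.1262], np.float64(-0.0)]
```

Request:
{"method": "send_rows", "body": {
  "deltas": [
    [[0,0,0],0],
    [[0,0,0],0],
    [[0,0,0],0],
    [[0,0,0],0],
    [[0,0,0],0]
  ],
  "gripper": 0.34
}}

```text
clock: 34.68
tool_pos: [0.6432, 0.1146, 0.0815]
orientation: [-180.0, -0.0, -172.3]
force: [1.0, -0.0, 0.0]
opening: 0.0297
gripper_force: 0.0
```

Request:
{"method": "send_rows", "body": {
  "deltas": [
    [[0,0,-0.01],0],
    [[0,0,-0.03],0],
    [[0,0,-0.06],0],
    [[0,0,-0.08],0],
    [[0,0,-0.08],0]
  ]
}}

```text
clock: 35.1
tool_pos: [0.6452, 0.1153, 0.1504]
orientation: [179.9, 0.4, -172.3]
force: [0.2, 0.5, 0.6]
opening: 0.0297
gripper_force: 0.0
```

```bash
python3 - <<'E'
import json; R=json.load(open("res.json")); R["S1t"]=[.517,-.378,0.]; json.dump(R,open("res.json","w"))
E
python3 chk.py A,stripped,.012 S1t,stripped,.015; python3 -c "
from h import *
s=ctrl.snapshot('top');q=ctrl.snapshot('scene')
a=cv2.resize(s['color'][145:240,320:400,::-1],None,fx=5,fy=5,interpolation=cv2.INTER_CUBIC); b=cv2.resize(q['color'][100:250,150:240,::-1],None,fx=4,fy=4,interpolation=cv2.INTER_CUBIC)
h=600; c=np.zeros((h,770,3),np.uint8); c[:a.shape[0],:400]=a; c[:b.shape[0],405:405+b.shape[1]]=b; cv2.imwrite('pics/s8.png',c)"; python3 mv.py
```

```text
A both [463.5  90.3] -2.8 -0.846
A scene [462.4  88.6] -3.0 -0.864
S1t both [ 505.4 -413.6] -53.7 -0.464
S1t scene [ 519.2 -418.8] 18.2 -0.505
now [ 642.8  114.5  145.3 -172.3] t 35.3 F [-0.2  0.3 -1.3] open 30.1 gf 0.0 rp [180.  -0.]
```

View pics/s8.png

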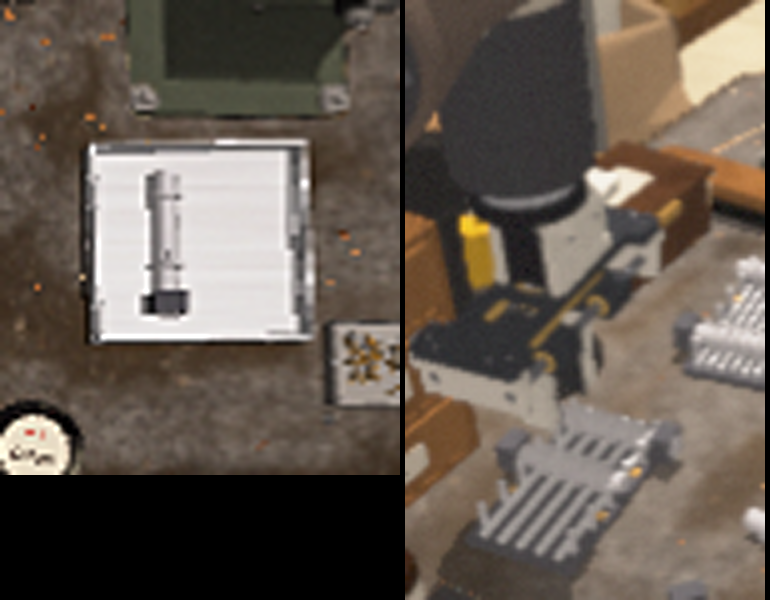

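S1 lies straight in the tin at crop x≈170 of 92–308, so there is room to its right. B is down in coarse lane 1 (590,460). Now A goes to the tin at y ≈ -0.430.

```bash
python3 mv.py @643.3,114.7,145,-172.3 463.5,90,130,-182.8 463.5,90,71,-182.8 463.5,90,160,-182.8 515,-150,180,-180 515,-430,180,-180 515,-430,77,-180
```

```text
now [ 642.8  114.5  145.3 -172.3] t 35.3 F [-0.2  0.3 -1.3] open 30.1 gf 0.0 rp [180.  -0.]
463.5,90,130,-182.8 [[0.2269, -0.0005, 0.0188], np.float64(0.1167)]
463.5,90,71,-182.8 [[0.0, 0.0, 0.0738], np.float64(-0.0)]
463.5,90,160,-182.8 [[0.0, 0.0, -0.1112], np.float64(-0.0)]
515,-150,180,-180 [[-0.0395, -0.1482, -0.0125], np.float64(-0.0156)]
515,-150,180,-180 [[-0.0358, -0.1492, -0.0125], np.float64(-0.0156)]
515,-430,180,-180 [[0.0, -0.175, -0.0], np.float64(-0.0)]
515,-430,180,-180 [[0.0, -0.175, -0.0], np.float64(-0.0)]
515,-430,77,-180 [[-0.0, 0.0, 0.1288], np.float64(-0.0)]
```

Request:
{"method": "send_rows", "body": {
  "deltas": [
    [[0.0454,-0.0001,0.0038],0.0233],
    [[0.0908,-0.0002,0.0076],0.0467],
    [[0.1361,-0.0003,0.0114],0.07],
    [[0.1815,-0.0004,0.015],0.0934],
    [[0.2269,-0.0005,0.0188],0.1167]
  ],
  "gripper": 0.5
}}

```text
clock: 35.72
tool_pos: [0.4613, 0.0891, 0.1295]
orientation: [-179.9, -0.1, 177.1]
force: [-0.1, 2.0, -0.1]
opening: 0.0435
gripper_force: 0.0
```

Request:
{"method": "send_rows", "body": {
  "deltas": [
    [[0,0,0.01],0],
    [[0,0,0.035],0],
    [[0,0,0.055],0],
    [[0,0,0.07],0],
    [[0,0,0.0738],0]
  ]
}}

```text
clock: 36.13
tool_pos: [0.462, 0.0891, 0.0694]
orientation: [-179.9, -0.2, 177.2]
force: [0.7, -0.9, 0.1]
opening: 0.0439
gripper_force: 0.0
```

Request:
{"method": "send_rows", "body": {
  "deltas": [
    [[0,0,0],0],
    [[0,0,0],0],
    [[0,0,0],0],
    [[0,0,0],0],
    [[0,0,0],0]
  ],
  "gripper": 0.0
}}

```text
clock: 36.55
tool_pos: [0.4637, 0.0901, 0.0722]
orientation: [180.0, 0.1, 177.2]
force: [0.8, -1.3, 0.9]
opening: 0.0157
gripper_force: 0.5
```

Request:
{"method": "send_rows", "body": {
  "deltas": [
    [[0,0,0],0],
    [[0,0,0],0],
    [[0,0,0],0],
    [[0,0,0],0],
    [[0,0,0],0]
  ]
}}

```text
clock: 36.97
tool_pos: [0.4638, 0.0901, 0.0721]
orientation: [180.0, 0.0, 177.2]
force: [-1.0, -0.3, 5.4]
opening: 0.0153
gripper_force: 30.0
```

Request:
{"method": "send_rows", "body": {
  "deltas": [
    [[0,0,-0.01],0],
    [[0,0,-0.045],0],
    [[0,0,-0.085],0],
    [[0,0,-0.1112],0],
    [[0,0,-0.1112],0]
  ]
}}

```text
clock: 37.38
tool_pos: [0.4652, 0.0909, 0.165]
orientation: [179.8, 0.3, 177.2]
force: [0.0, 1.2, -1.5]
opening: 0.0149
gripper_force: 30.0
```

Request:
{"method": "send_rows", "body": {
  "deltas": [
    [[-0.0079,-0.0296,-0.0025],-0.0031],
    [[-0.0158,-0.0593,-0.005],-0.0062],
    [[-0.0237,-0.0889,-0.0075],-0.0094],
    [[-0.0316,-0.1186,-0.01],-0.0125],
    [[-0.0395,-0.1482,-0.0125],-0.0156]
  ]
}}

```text
clock: 37.8
tool_pos: [0.4886, -0.0312, 0.1703]
orientation: [-180.0, -0.1, 178.6]
force: [0.3, 0.8, -1.2]
opening: 0.0151
gripper_force: 30.0
```

Request:
{"method": "send_rows", "body": {
  "deltas": [
    [[-0.0072,-0.0298,-0.0025],-0.0031],
    [[-0.0143,-0.0597,-0.005],-0.0062],
    [[-0.0215,-0.0895,-0.0075],-0.0094],
    [[-0.0286,-0.1194,-0.01],-0.0125],
    [[-0.0358,-0.1492,-0.0125],-0.0156]
  ]
}}

```text
clock: 38.22
tool_pos: [0.5143, -0.1512, 0.1801]
orientation: [180.0, -0.1, 180.0]
force: [-0.0, 0.6, -1.8]
opening: 0.0148
gripper_force: 30.0
```

Request:
{"method": "send_rows", "body": {
  "deltas": [
    [[0,-0.035,0],0],
    [[0,-0.07,0],0],
    [[0,-0.105,0],0],
    [[0,-0.14,0],0],
    [[0,-0.175,0],0]
  ]
}}

```text
clock: 38.63
tool_pos: [0.5141, -0.2912, 0.1799]
orientation: [180.0, -0.1, 180.0]
force: [0.8, 0.2, -1.4]
opening: 0.015
gripper_force: 30.0
```

Request:
{"method": "send_rows", "body": {
  "deltas": [
    [[0,-0.04,0],0],
    [[0,-0.08,0],0],
    [[0,-0.12,0],0],
    [[0,-0.16,0],0],
    [[0,-0.175,0],0]
  ]
}}

```text
clock: 39.05
tool_pos: [0.5139, -0.4333, 0.1794]
orientation: [180.0, -0.1, 179.9]
force: [-0.2, 1.1, -1.0]
opening: 0.0149
gripper_force: 30.0
```

Request:
{"method": "send_rows", "body": {
  "deltas": [
    [[0,0,0],0],
    [[0,0,0],0],
    [[0,0,0],0],
    [[0,0,0],0],
    [[0,0,0],0]
  ]
}}

```text
clock: 39.47
tool_pos: [0.5151, -0.429, 0.1808]
orientation: [180.0, 0.0, -179.9]
force: [0.1, 0.1, -1.4]
opening: 0.015
gripper_force: 30.0
```

Request:
{"method": "send_rows", "body": {
  "deltas": [
    [[0,0,0.02],0],
    [[0,0,0.05],0],
    [[0,0,0.08],0],
    [[0,0,0.1],0],
    [[0,0,0.1],0]
  ]
}}

```text
clock: 39.88
tool_pos: [0.5132, -0.4281, 0.0969]
orientation: [179.8, -0.3, -180.0]
force: [-0.4, 0.1, -2.9]
opening: 0.0147
gripper_force: 30.0
```

Request:
{"method": "send_rows", "body": {
  "deltas": [
    [[0,0,0],0],
    [[0,0,0.01],0],
    [[0,0,0.02],0],
    [[0,0,0.0275],0],
    [[0,0,0.0275],0]
  ]
}}

```text
clock: 40.3
tool_pos: [0.5143, -0.4297, 0.0774]
orientation: [180.0, -0.1, 180.0]
force: [-0.6, -0.7, -1.8]
opening: 0.015
gripper_force: 30.0
```

Request:
{"method": "send_rows", "body": {
  "deltas": [
    [[0,0,0],0],
    [[0,0,0],0],
    [[0,0,0],0],
    [[0,0,0],0],
    [[0,0,0],0]
  ],
  "gripper": 0.25
}}

```text
clock: 40.72
tool_pos: [0.5151, -0.4302, 0.079]
orientation: [-180.0, 0.0, -180.0]
force: [-1.7, -0.7, 0.3]
opening: 0.0219
gripper_force: 0.0
```

Request:
{"method": "send_rows", "body": {
  "deltas": [
    [[0,0,0],0],
    [[0,0,-0.01],0],
    [[0,0,-0.04],0],
    [[0,0,-0.08],0],
    [[0,0,-0.12],0]
  ]
}}

```text
clock: 41.13
tool_pos: [0.5144, -0.4299, 0.1755]
orientation: [180.0, -0.1, -180.0]
force: [0.4, -0.2, 0.7]
opening: 0.0219
gripper_force: 0.0
```

```bash
python3 mv.py @515,-430,174,-180 380,-500,300,-170
python3 - <<'E'
from h import *
s=ctrl.snapshot('top');q=ctrl.snapshot('scene')
a=cv2.resize(s['color'][132:222,185:320,::-1],None,fx=3.2,fy=3.2,interpolation=cv2.INTER_CUBIC); b=cv2.resize(q['color'][120:260,160:350,::-1],None,fx=4,fy=4,interpolation=cv2.INTER_CUBIC)[:, :760]
cv2.imwrite('pics/s9.png',b);
E
```

```text
now [ 514.4 -429.9  175.5 -180. ] t 41.13 F [ 0.4 -0.2  0.7] open 21.9 gf 0.0 rp [ 1.8e+02 -1.0e-01]
380,-500,300,-170 [[0.1688, -0.0875, -0.1575], np.float64(-0.1111)]
```

View pics/s9.png

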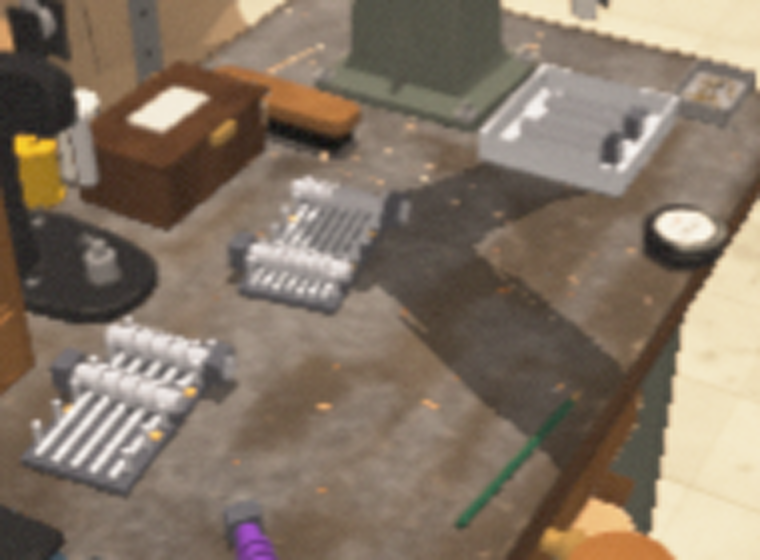

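All six bolts are placed: two in the fine gauge (335,195 and 300,260), two in the coarse gauge (160,345 and 130,380) and two in the tin (580,120). The bystanders look untouched and the gripper is clear.

```bash
python3 -c "
from plant import ctrl
print(ctrl.close_job())"
```

```text
the job is handed in; nothing more can be done
None
```

I handed the job in at about 41 s: the two fine bolts are in fine lanes 0 and 2, the two coarse bolts in coarse lanes 0 and 1, and both stripped bolts in the scrap tin. Tool height and contact force put all four gauge bolts fully down; the verdict was not shown.

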